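# Blow out a beaker on the spring-loaded purge station

### The arm

A 6-joint arm with a two-finger parallel gripper is mounted at the origin on a cart in front of the work surface, level with it; the furniture and walls round the work are solid. World frame = base frame: x ahead of the robot, y to its left, z up, the work surface at z = 0. Lengths are in m, angles in rad, forces in N, time in s.
With the tool pointing down it reaches from about 0.25 to 0.725 m from the base axis. Payload 4 kg.
Tool frame: the origin (TCP) lies midway between the tips of the shut fingers; the grasp point (between the pads) lies 19 mm behind it; z points along the fingers, y is the line along which they close (so a half turn about z gives the same grasp; the last joint's range is limited). The gripper opens to 85 mm and grips with 20 to 120 N. Pads are 22 mm wide; open, the fingers measure 114 mm over their backs; the gripper's body (76 mm by 85 mm) begins 54 mm behind the grasp point. The pads swing forward as they close: fully open they stand 13 mm farther back than shut.
Start: joints at [1.327, 0.241, 0.005, 1.335, 0, 1.571], TCP at [0.121, 0.485, 0.231] pointing down, gripper open.
Joint ranges: [-2.72, 2.72], [-1.05, 1.87], [-1.09, 1.28], [-1.99, 2.15], [-1.42, 1.44], [-3.14, 3.14]. Speed limits (rad/s): [2.79, 2.79, 3.14, 3.14, 3.14, 3.14].

### API

Orientations are given as a unit quaternion [x, y, z, w].
In Python, from workcell import bot, camera, job_done gives the robot as it stands.
- The arm moves only by the tool carry_out, never from a script. Its argument "plan" is a list of rows, each an object of numbers: "dx", "dy", "dz": the shift along the tool's x, y, z in mm; "twist": the turn about the tool's z in degrees; "fingers": the closure, from -1 (fully open) to 1 (shut). In form: [{"dx": .., "dy": .., "dz": .., "twist": .., "fingers": ..}, ...]. A call has exactly 5 rows; each row is the pose to reach, as a shift and turn from the pose commanded when the call began, along the tool's axes at that moment; what a row does not reach only later rows make up. A row lasts 1/12 s, in which the tool goes at most 41.7 mm and 7.16 degrees, less where a joint would pass 70% of its speed; a pose out of reach is approached as far as the arm can. A call with a gripper value outside its range is refused whole. The fingers move at their own pace and stop on an object; the grip force is fixed at half the most. Time passes only in rows, so rows that repeat a pose let the fingers close, or fill a call up. It gives the time, the measured TCP pose, the force, the opening and the grip force at its end, in the units of the state.
- bot.get_obs(): the state, without advancing time (a new reading comes with each control period).
- camera(name): name is "side" or "top" or "wrist"; returns a dict with "image" (480x640x3 uint8, red, green, blue), "intrinsics" (3x3 intrinsics, pixels), "eye" and "attitude" of the camera in the world. Camera axes: x right, y down, z forward; pixel columns grow to the right and rows downward; lengths in m; the calibration is good to about 2 mm. A picture is of the moment at which its call begins. There is no depth.
- job_done(): hands the job in; it is judged then, once.
The state is a dict: "clock": time; "joint_pos": joint angles; "joint_vel": joint speeds; "tau": joint torques, N m; "eef_pos": TCP position; "tool_rot": TCP orientation; "ft_force": force on the tool from outside, world axes, zero at the start; "ft_torque": the same for the moment, N m; "grip_width": finger opening in m; "grasp_force": force on a finger pad.
Only numpy, scipy, OpenCV 4.12 (cv2) and the standard library are available. Lean on these libraries where they do the work, as an engineer would, in place of code of your own. Each camera call takes 0.05 s, during which the arm holds its last target. There are 200 camera calls.

### The job

Blow the dust out of the clean beaker: turn it from mouth-up to mouth-down, set its rim on the star of the blow-out station over the nozzle, and press the spring-loaded star down by half its stroke, about 8 mm, which is the soft purge; never push it to the end stop. Keep it pressed there for three seconds without a break and finish still holding it down like that, with the beaker seated square on the star; leave the other things on the bench where they are.

Things in the scene. Friction and masses are not known exactly. Their poses are not given: they have to be found in the camera images.
- beaker: the only beaker, clear and colourless, slightly tapered, open at one end, 68 mm tall, 52 mm across the rim and about 48 mm across the bottom, wall about 2 mm, 45 to 85 g. Origin: centre of the underside of its bottom; its z axis points from the bottom to the mouth. It starts standing mouth-up on the bench, and rolls if it is left lying on its side
- station: the blow-out station, fixed to the bench: round grey foot 110 mm across, 17 mm high; steel body 48 mm across up to 48 mm high; above it a black six-armed star on a rubber bellows; in the middle a fixed steel nozzle pin 8.4 mm across, its tip 99.5 mm above the bench. A grey 8 mm gas hose leaves it at the back (its +x) along the bench. Origin: centre of the foot on the bench, z up
- star_top (a point): centre of the flat top of the star's six arms, 72 mm above the bench with the star up; moves down with the star. The rim of the beaker rests on the arms (8 mm wide, 7 mm thick); they end in lugs 5 mm high, outer ends 36 mm from the axis, whose sloping inner faces leave a circle 61 mm across at the foot and 66 mm at the top and centre the rim. The nozzle stands 27.5 mm above this point
- star (a joint): downward travel of the star in m: 0 up, 0.016 at its end stop. The spring needs about 4.2 N to start moving and 0.7 N more for each mm (about 9.8 N at 8 mm, 15.4 N at the end stop); it comes up again when let go
- rotor: fixed obstacle: black round rotor lid left of the work, 185 mm across, 70 mm high; origin under its centre. Farther left stands a large white centrifuge, 400 mm high, its right side about 170 mm beyond the rotor's centre; the gripper starts close in front of it, so draw back from it before swinging to the work
- vacuum_pump: fixed obstacle: the grey vacuum pump right of the work, 379 mm long (x), 168 mm wide (y), 242 mm high; origin under its centre, between its feet
- petri: bystander: closed petri dish, 62 mm across, 16 mm high; origin under its centre
- timer: bystander: flat white timer, 66 x 62 x 17 mm; origin under its centre
- vial_a: bystander: clear vial with a white cap, 22 mm across, 53 mm high; origin under its centre
- vial_b: bystander: brown vial with a white cap, 22 mm across, 53 mm high; origin under its centre
- tweezers: bystander: steel tweezers lying flat, 126 x 12 x 9 mm; origin under the centre
- marker: bystander: marker pen lying flat, 116 mm long, 12 mm thick; origin under its centre
Things that resemble listed ones, but are neither listed nor needed, are in the scene too. Leave any pink or purple look-alike of the beaker alone.

How it is judged:
On the way, in this order (a step that is already met when the one before it is completed fails the run):
1. the beaker is turned mouth-down, within 15 degrees (angle between beaker's own z axis and vertical above 2.88 rad), for 0.2 s.
2. the star is kept pressed 5 to 11 mm by the beaker's rim, seated on the star, for three seconds without a break (value of joint star between 0.005 and 0.011 m and angle between beaker's own z axis and vertical above 2.99 rad and horizontal distance between beaker and star_top below 0.008 m and z of beaker in the frame of star_top between 0.063 and 0.0705 m and contact force between beaker and station above 3 N), for 3 s.
At the end, for the whole second after the job is handed in: The robot is still holding the mouth-down beaker down on the star: star pressed between 5 and 11 mm, beaker axis within 8 degrees of vertical and within 8 mm of the star's axis (inside the lugs), its rim flat on the arms, pressed there by the gripper (all of step 2 and contact force between any of the fingers, the arm and beaker above 2 N); the arm keeps its last pose, push and grip.
It fails at once if the star is driven to its end stop (value of joint star above 0.015 m).
It fails at once if a bystander is pushed more than 30 mm (distance of any of petri, timer, vial_a, vial_b, tweezers, marker from where it was at the start of the episode above 0.03 m).
It also fails if it takes over 72 s, if anything falls off the work surface, if the arm or the gripper's body presses on something with over 40 N, if the wrist force passes 120 N, or if a joint passes its speed limit or range.

## Working session

There is one attempt and no reset: what is moved stays moved. The work goes in short steps, Python scripts to look and compute and a tool call to move; the robot and the scene stay as the last step left them, time stands still between calls to the robot, and variables do not carry over. Pictures are saved under pics/ and viewed, at most 10 in all, crops included, and the job is handed in when it is done.

Besides the shell and the picture viewer there is one more tool, called after ">>>" by a JSON object that holds its "name" and its "arguments", one argument or row to a line. carry_out: Moves the arm, as the interface text tells. Its arguments: {"type":"object","properties":{"plan":{"type":"array","items":{"type":"object","properties":{"dx":{"type":"number"},"dy":{"type":"number"},"dz":{"type":"number"},"twist":{"type":"number"},"fingers":{"type":"number"}}}}},"required":["plan"]}

```bash
mkdir -p pics; ls; cat > h.py <<'E'
import numpy as np, cv2
from workcell import bot, camera, job_done
from scipy.spatial.transform import Rotation as R
def snap(n,f):
    c=camera(n); cv2.imwrite('pics/'+f+'.png',c['image'][:,:,::-1]); np.savez('pics/'+f+'.npz',**c); return c
def rot(a):
    a=np.asarray(a,float); return R.from_quat(a).as_matrix() if a.size==4 else a.reshape(3,3)
def px2(f,u,v,z):
    c=np.load('pics/'+f+'.npz'); d=rot(c['attitude'])@np.linalg.inv(c['intrinsics'])@[u,v,1]; e=c['eye']; return e+d*(z-e[2])/d[2]
def proj(f,p):
    c=np.load('pics/'+f+'.npz'); q=c['intrinsics']@(rot(c['attitude']).T@(np.asarray(p)-c['eye'])); return q[:2]/q[2]
E
python3 - <<'E'
from h import *
for n in ['side','top']:
    c=snap(n,n+'0'); print(n,c['eye'],c['attitude'],c['intrinsics'][0],c['intrinsics'][1])
o=bot.get_obs(); print(o)
E
```

```text
pics
side [ 0.31416042 -0.73890789  0.56420884] [ 0.86828139 -0.13528077  0.06515089 -0.47280217] [440.97259919   0.         318.36816615] [  0.         440.97259919 238.58374758]
top [ 0.36900735 -0.00517616  1.33349478] [ 0.71001196 -0.70128565  0.04369808 -0.04660395] [521.58238223   0.         315.87546859] [  0.         521.58238223 235.30696421]
{'clock': 0.1, 'joint_pos': array([1.32698446e+00, 2.41356459e-01, 3.87842702e-03, 1.33520302e+00,
       3.82257840e-06, 1.57081168e+00]), 'joint_vel': array([ 0.00044469, -0.00180394,  0.00289669, -0.00206616,  0.0004424 ,
        0.00164334]), 'tau': array([ 6.44450374e-04, -3.73136616e+01,  2.53010809e+01,  1.08685353e-02,
       -8.19948269e-06,  1.34693430e-07]), 'eef_pos': array([0.12056601, 0.48467156, 0.23050001]), 'tool_rot': array([ 1.21611787e-01,  9.92577294e-01, -9.35135332e-04, -1.16484926e-04]), 'ft_force': array([ 0.50251988, -0.09939315,  0.55286401]), 'ft_torque': array([ 0.03408474, -0.01250077, -0.00598832]), 'grasp_force': 0.0, 'grip_width': 0.08579119419324698}
```

View pics/top0.png

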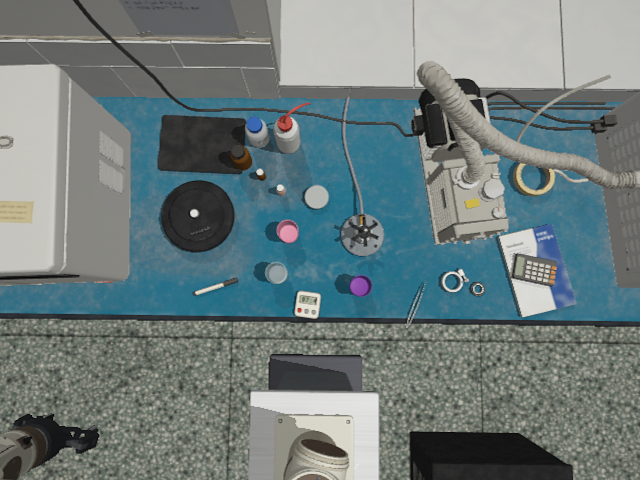

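View pics/side0.png

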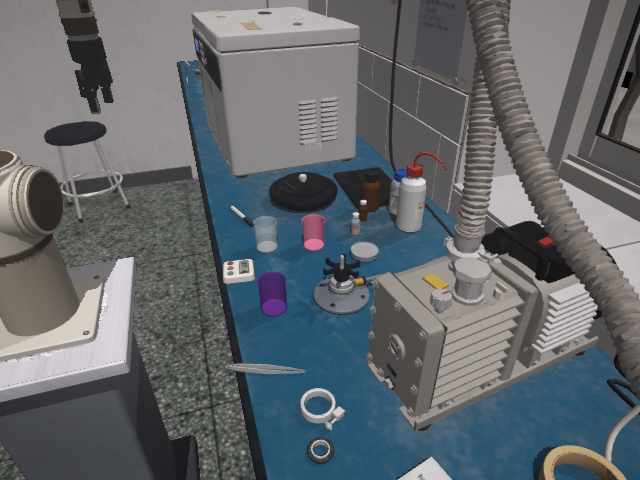

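The clear beaker is at top (276,272) and side (265,235). The station is at top (362,235), the rotor lid at top (198,216), and the pink and purple look-alikes at top (288,231) and (360,286). The tool can only stay vertical, so I'll have to pivot the beaker between the pads against a fixed edge. The rotor lid is a candidate, so I'll measure it.

```bash
python3 - <<'E'
from h import *
a=cv2.imread('pics/side0.png')[155:265,215:385]; a=cv2.resize(a,None,fx=4.5,fy=4.5,interpolation=cv2.INTER_CUBIC); cv2.imwrite('pics/c1.png',a)
for n,u,v,z in [('beaker',276,272,.034),('station',362,235,.072),('rotor',198,216,.05),('pink',288,231,.05),('marker',215,286,.006),('viala',281,190,.05),('petri',316,197,.016),('timer',307,305,.017),('edge',250,320,0),('pumpLeft',430,240,.242),('purple',360,286,.05)]:
    print(n,px2('top0',u,v,z).round(3))
print(px2('top0',162,216,.05),px2('top0',234,216,.05))
p=px2('top0',198,216,.05)[:2]
for z in (0,.03,.05,.07): print(z,[proj('side0',[p[0]+dx,p[1]+dy,z]).round(0) for dx,dy in((0,0),(-.0925,0),(.0925,0),(0,-.0925))])
E
```

```text
beaker [0.443 0.099 0.034]
station [ 0.533 -0.111  0.072]
rotor [0.579 0.296 0.05 ]
pink [0.544 0.071 0.05 ]
marker [0.407 0.256 0.006]
viala [0.647 0.09  0.05 ]
petri [0.638 0.002 0.016]
timer [0.362 0.021 0.017]
edge [0.323 0.165 0.   ]
pumpLeft [ 0.502 -0.24   0.242]
purple [ 0.41  -0.109  0.05 ]
[0.5777972  0.38570895 0.05      ] [0.57995917 0.20596079 0.05      ]
0 [array([302., 199.]), array([268., 205.]), array([334., 194.]), array([311., 215.])]
0.03 [array([301., 189.]), array([267., 195.]), array([334., 185.]), array([311., 205.])]
0.05 [array([301., 183.]), array([267., 188.]), array([334., 178.]), array([311., 198.])]
0.07 [array([301., 176.]), array([266., 181.]), array([334., 171.]), array([311., 191.])]
```

View pics/c1.png

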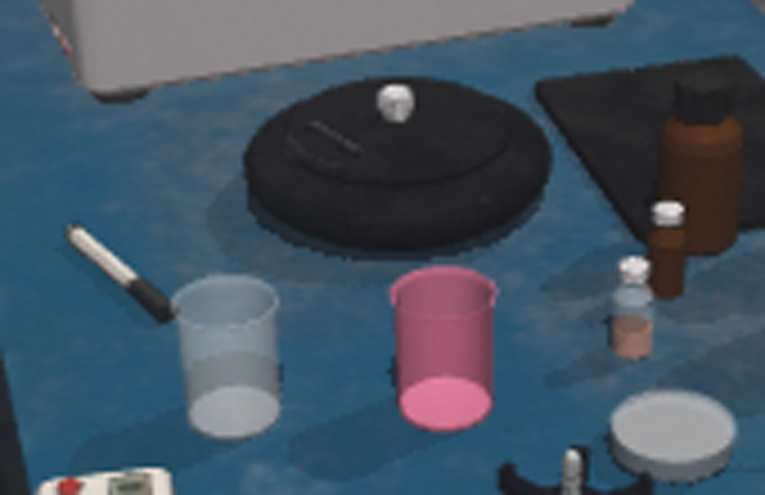

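The picture shows the lid as a low, rounded disc (crop rows 90–250) with its edge only about 35 mm high, so it's a poor pivot edge. The bench's straight front edge at x≈0.323 is better and within reach. I'll move off from the centrifuge first.

>>> {"name": "carry_out", "arguments": {
  "plan": [
    {"dx": -25, "dy": -25, "dz": 0, "twist": -3, "fingers": -1},
    {"dx": -50, "dy": -50, "dz": 0, "twist": -6, "fingers": -1},
    {"dx": -75, "dy": -75, "dz": 0, "twist": -9, "fingers": -1},
    {"dx": -100, "dy": -95, "dz": 0, "twist": -12, "fingers": -1},
    {"dx": -108, "dy": -102, "dz": 0, "twist": -14, "fingers": -1}
  ]
}}

```text
clock: 0.52
eef_pos: [0.2019, 0.3567, 0.2309]
tool_rot: [-0.0, 1.0, -0.001, 0.0]
ft_force: [-0.5, -0.3, -0.1]
grip_width: 0.0854
grasp_force: 0.0
```

```bash
python3 - <<'E'
from h import *
o=bot.get_obs(); print(o['clock'],o['eef_pos'],R.from_quat(o['tool_rot']).as_matrix().round(3).tolist(),o['joint_pos'].round(3))
sc=lambda u,v:(215+u/4.5,155+v/4.5)
print('rim',px2('side0',*sc(225,297),.068),'bot',px2('side0',*sc(234,412),0.0))
for z in (0,.068): print(proj('top0',[.443,.099,z]))
print('edge',[px2('top0',u,320,0).round(3) for u in (60,250,450,600)])
print('cart',px2('top0',270,355,0),px2('top0',361,355,0))
E
```

```text
0.5167 [0.20190409 0.3566686  0.23089692] [[-1.0, -0.0, 0.0], [-0.0, 1.0, -0.003], [-0.0, -0.003, -1.0]] [ 1.057e+00  6.400e-02 -2.070e-01  1.302e+00 -1.000e-03  1.056e+00]
rim [0.44318852 0.09905949 0.068     ] bot [0.44229259 0.09914496 0.        ]
[277.19605972 272.62439692]
[275.04110679 271.04023434]
edge [array([0.317, 0.646, 0.   ]), array([0.323, 0.165, 0.   ]), array([ 0.329, -0.34 ,  0.   ]), array([ 0.334, -0.717,  0.   ])]
cart [0.23670202 0.1124848  0.        ] [ 0.23964193 -0.11534718  0.        ]
```

>>> {"name": "carry_out", "arguments": {
  "plan": [
    {"dx": -24, "dy": -26, "dz": 0, "twist": 0, "fingers": -1},
    {"dx": -48, "dy": -52, "dz": 0, "twist": 0, "fingers": -1},
    {"dx": -72, "dy": -78, "dz": 0, "twist": 0, "fingers": -1},
    {"dx": -96, "dy": -104, "dz": 0, "twist": 0, "fingers": -1},
    {"dx": -120, "dy": -130, "dz": 0, "twist": 0, "fingers": -1}
  ]
}}

```text
clock: 0.93
eef_pos: [0.3215, 0.2287, 0.2311]
tool_rot: [-0.0, 1.0, -0.0, -0.0]
ft_force: [-0.3, 0.2, 0.6]
grip_width: 0.0853
grasp_force: 0.0
```

>>> {"name": "carry_out", "arguments": {
  "plan": [
    {"dx": -24, "dy": -26, "dz": 10, "twist": 0, "fingers": -1},
    {"dx": -48, "dy": -52, "dz": 25, "twist": 0, "fingers": -1},
    {"dx": -72, "dy": -78, "dz": 40, "twist": 0, "fingers": -1},
    {"dx": -96, "dy": -104, "dz": 60, "twist": 0, "fingers": -1},
    {"dx": -121, "dy": -127, "dz": 80, "twist": 0, "fingers": -1}
  ]
}}

```text
clock: 1.35
eef_pos: [0.4428, 0.1014, 0.1506]
tool_rot: [0.0, 1.0, 0.0, 0.0]
ft_force: [0.0, -0.1, -0.1]
grip_width: 0.0853
grasp_force: 0.0
```

```bash
python3 - <<'E'
from h import *
c=snap('wrist','w1'); o=bot.get_obs(); print(o['clock'],o['eef_pos'],o['joint_pos'].round(3),c['eye'],rot(c['attitude']).round(2).tolist())
print(proj('w1',[.443,.099,.068]),proj('w1',[.443,.099,.0]))
E
```

```text
1.4 [0.44512035 0.09765032 0.14652628] [ 0.219  0.214 -0.259  1.1   -0.004  0.223] [0.36798753 0.1014668  0.29317388] [[0.0, 0.96, 0.29], [1.0, -0.0, -0.0], [-0.0, 0.29, -0.96]]
[308.20262035 251.12588066] [308.94260291 226.91818168]
```

View pics/w1.png

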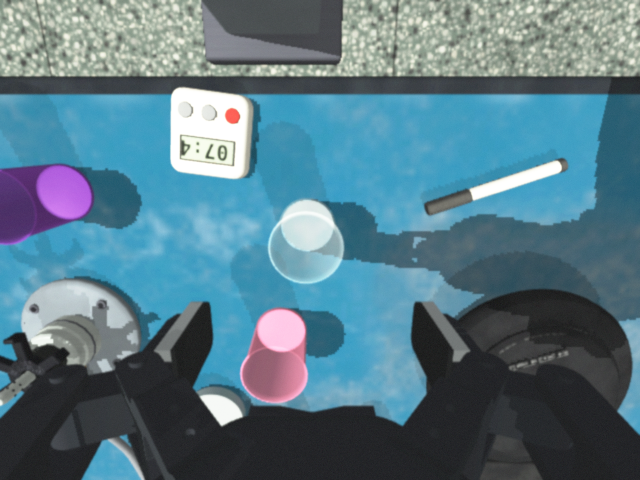

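The wrist view puts the beaker's rim at (306,248), against (308,251) predicted, so it is at about (0.443, 0.098). The bench edge is the dark strip at rows 78–93. Descending to grip.

>>> {"name": "carry_out", "arguments": {
  "plan": [
    {"dx": -1, "dy": -3, "dz": 30, "twist": 0, "fingers": -1},
    {"dx": -1, "dy": -4, "dz": 60, "twist": 0, "fingers": -1},
    {"dx": -1, "dy": -4, "dz": 90, "twist": 0, "fingers": -1},
    {"dx": -1, "dy": -4, "dz": 120, "twist": 0, "fingers": -1},
    {"dx": -1, "dy": -4, "dz": 135, "twist": 0, "fingers": -1}
  ]
}}

```text
clock: 1.82
eef_pos: [0.4402, 0.0985, 0.0129]
tool_rot: [-0.0, 1.0, -0.001, -0.003]
ft_force: [-1.0, 0.3, 0.7]
grip_width: 0.0854
grasp_force: 0.0
```

>>> {"name": "carry_out", "arguments": {
  "plan": [
    {"dx": 0, "dy": 0, "dz": 0, "twist": 0, "fingers": -1},
    {"dx": 0, "dy": 0, "dz": 0, "twist": 0, "fingers": 1},
    {"dx": 0, "dy": 0, "dz": 0, "twist": 0, "fingers": 1},
    {"dx": 0, "dy": 0, "dz": 0, "twist": 0, "fingers": 1},
    {"dx": 0, "dy": 0, "dz": 0, "twist": 0, "fingers": 1}
  ]
}}

```text
clock: 2.23
eef_pos: [0.4445, 0.0995, 0.018]
tool_rot: [-0.0, 1.0, 0.0, 0.002]
ft_force: [-0.5, -1.1, 3.1]
grip_width: 0.0498
grasp_force: 60.6
```

```bash
python3 - <<'E'
from h import *
o=bot.get_obs(); print(o['clock'],o['eef_pos'],o['grip_width'],o['grasp_force'],o['ft_force'],o['joint_pos'].round(3))
for r in (63,78,93): print(r,px2('w1',320,r,0))
print('cart corner',px2('w1',340,63,0), [px2('w1',u,93,0).round(4) for u in (50,600)])
c=snap('side','s2'); p=proj('s2',[.443,.099,.04]).astype(int); a=c['image'][p[1]-60:p[1]+60,p[0]-80:p[0]+80,::-1]; cv2.imwrite('pics/c2.png',cv2.resize(a,None,fx=4,fy=4))
E
```

```text
2.2333 [0.44451299 0.09952705 0.01798882] 0.04984678897115946 60.61991376278456 [-0.46308966 -1.12630516  3.11849229] [ 0.221  0.37  -0.44   0.758 -0.     0.22 ]
63 [0.3119276  0.10799997 0.        ]
78 [0.32252535 0.10806627 0.        ]
93 [0.33337477 0.10813415 0.        ]
cart corner [0.31194364 0.12351046 0.        ] [array([ 0.3332, -0.1063,  0.    ]), array([0.3336, 0.3304, 0.    ])]
```

Gripped at 49.8 mm with 60 N. Next I'll lift it and carry it just in front of the bench edge at y≈0.13, with the beaker's bottom slightly below bench level.

>>> {"name": "carry_out", "arguments": {
  "plan": [
    {"dx": 0, "dy": 0, "dz": -25, "twist": 0, "fingers": 1},
    {"dx": 10, "dy": 3, "dz": -50, "twist": 0, "fingers": 1},
    {"dx": 45, "dy": 10, "dz": -60, "twist": 0, "fingers": 1},
    {"dx": 80, "dy": 20, "dz": -60, "twist": 0, "fingers": 1},
    {"dx": 115, "dy": 31, "dz": -60, "twist": 0, "fingers": 1}
  ]
}}

```text
clock: 2.7
eef_pos: [0.328, 0.1307, 0.0777]
tool_rot: [0.001, 1.0, 0.001, 0.002]
ft_force: [0.2, 1.3, -0.3]
grip_width: 0.0496
grasp_force: 61.7
```

>>> {"name": "carry_out", "arguments": {
  "plan": [
    {"dx": 25, "dy": 0, "dz": 0, "twist": 0, "fingers": 1},
    {"dx": 43, "dy": 0, "dz": 0, "twist": 0, "fingers": 1},
    {"dx": 43, "dy": 0, "dz": 25, "twist": 0, "fingers": 1},
    {"dx": 43, "dy": 0, "dz": 50, "twist": 0, "fingers": 1},
    {"dx": 43, "dy": 0, "dz": 68, "twist": 0, "fingers": 1}
  ]
}}

```text
clock: 3.12
eef_pos: [0.2852, 0.1306, 0.0082]
tool_rot: [-0.001, 1.0, 0.001, 0.001]
ft_force: [-0.2, -0.5, -0.5]
grip_width: 0.05
grasp_force: 61.7
```

>>> {"name": "carry_out", "arguments": {
  "plan": [
    {"dx": 0, "dy": 0, "dz": 0, "twist": 0, "fingers": 1},
    {"dx": 0, "dy": 0, "dz": 0, "twist": 0, "fingers": 1},
    {"dx": 0, "dy": 0, "dz": 0, "twist": 0, "fingers": 1},
    {"dx": 0, "dy": 0, "dz": 0, "twist": 0, "fingers": 1},
    {"dx": 0, "dy": 0, "dz": 0, "twist": 0, "fingers": 1}
  ]
}}

```text
clock: 3.53
eef_pos: [0.2862, 0.1307, 0.0093]
tool_rot: [-0.0, 1.0, 0.001, 0.001]
ft_force: [0.4, 0.1, -0.8]
grip_width: 0.0498
grasp_force: 61.7
```

```bash
cat >> h.py <<'E'
def crop(n,f,P,w=80,h=60,s=4):
    c=snap(n,f); p=proj(f,P).astype(int); x=max(p[0]-w,0); y=max(p[1]-h,0)
    a=c['image'][y:y+2*h,x:x+2*w,::-1]; cv2.imwrite('pics/'+f+'c.png',cv2.resize(a,None,fx=s,fy=s,interpolation=cv2.INTER_CUBIC)); print(f,'crop origin',x,y)
def st():
    o=bot.get_obs(); print(round(o['clock'],2),o['eef_pos'].round(4),o['joint_pos'].round(3),o['ft_force'].round(1),round(o['grip_width'],4),round(o['grasp_force'],1)); return o
E
python3 - <<'E'
from h import *
o=st(); crop('side','s3',o['eef_pos']+[0,0,.03])
E
```

```text
3.53 [0.2862 0.1307 0.0093] [ 0.428  0.161 -0.788  0.619 -0.     0.428] [ 0.4  0.1 -0.8] 0.0498 61.7
s3 crop origin 113 176
```

View pics/s3c.png

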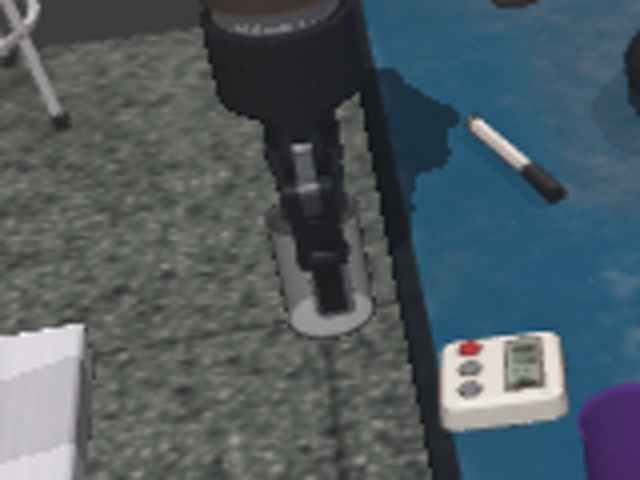

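The beaker hangs upright in front of the edge at crop (325,280), clear of the bench. I'll begin pivoting it over the edge.

>>> {"name": "carry_out", "arguments": {
  "plan": [
    {"dx": -12, "dy": 0, "dz": 0, "twist": 0, "fingers": 1},
    {"dx": -17, "dy": 0, "dz": -2, "twist": 0, "fingers": 1},
    {"dx": -21, "dy": 0, "dz": -4, "twist": 0, "fingers": 1},
    {"dx": -26, "dy": 0, "dz": -5.5, "twist": 0, "fingers": 1},
    {"dx": -31, "dy": 0, "dz": -6.5, "twist": 0, "fingers": 1}
  ]
}}

```text
clock: 4.0
eef_pos: [0.3114, 0.1292, 0.0138]
tool_rot: [-0.0, 1.0, -0.0, -0.005]
ft_force: [-8.1, 1.2, 3.1]
grip_width: 0.0501
grasp_force: 61.2
```

```bash
python3 - <<'E'
from h import *
o=st(); crop('side','s4',o['eef_pos']+[0,0,.03],50,38,8)
E
```

```text
4.0 [0.3114 0.1292 0.0138] [ 0.39   0.197 -0.719  0.664  0.003  0.39 ] [-8.1  1.2  3.1] 0.0501 61.2
s4 crop origin 154 195
```

View pics/s4c.png

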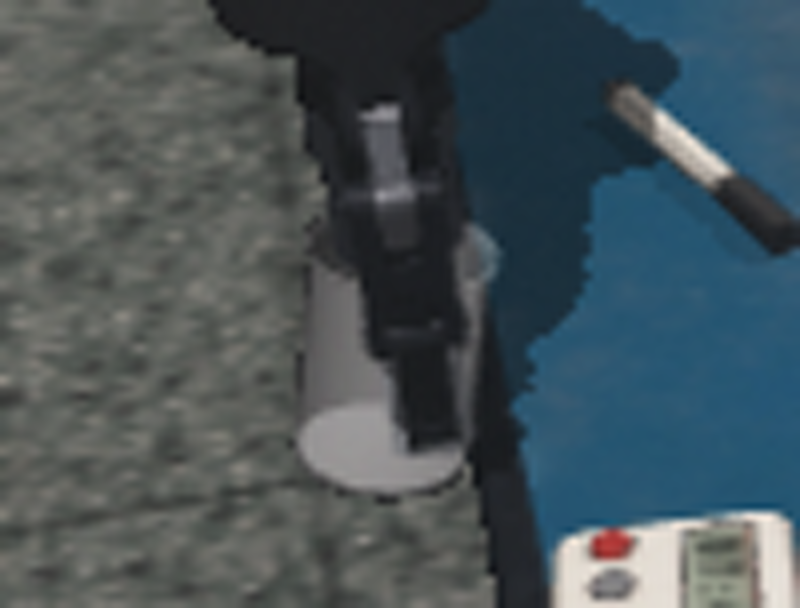

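It's pivoting: the beaker's bottom has swung towards the robot by roughly 15–20° in the crop, at only 8 N. Continuing.

>>> {"name": "carry_out", "arguments": {
  "plan": [
    {"dx": -5, "dy": 0, "dz": 0, "twist": 0, "fingers": 1},
    {"dx": -10.5, "dy": 0, "dz": 0, "twist": 0, "fingers": 1},
    {"dx": -16, "dy": 0, "dz": 1, "twist": 0, "fingers": 1},
    {"dx": -21, "dy": 0, "dz": 2.5, "twist": 0, "fingers": 1},
    {"dx": -26, "dy": 0, "dz": 5, "twist": 0, "fingers": 1}
  ]
}}

```text
clock: 4.47
eef_pos: [0.3409, 0.13, 0.01]
tool_rot: [-0.0, 1.0, 0.0, -0.002]
ft_force: [-5.2, 0.3, 7.9]
grip_width: 0.0498
grasp_force: 60.3
```

>>> {"name": "carry_out", "arguments": {
  "plan": [
    {"dx": -2, "dy": 0, "dz": 1, "twist": 0, "fingers": 1},
    {"dx": -4, "dy": 0, "dz": 2.5, "twist": 0, "fingers": 1},
    {"dx": -8, "dy": 0, "dz": 6, "twist": 0, "fingers": 1},
    {"dx": -11, "dy": 0, "dz": 8, "twist": 0, "fingers": 1},
    {"dx": -11, "dy": 0, "dz": 8, "twist": 0, "fingers": 1}
  ]
}}

```text
clock: 4.88
eef_pos: [0.3532, 0.1302, 0.002]
tool_rot: [-0.0, 1.0, 0.0, -0.001]
ft_force: [-2.7, -0.1, 6.6]
grip_width: 0.0498
grasp_force: 58.3
```

```bash
python3 - <<'E'
from h import *
o=st(); crop('side','s5',o['eef_pos']+[0,0,.02],50,38,8)
E
```

```text
4.88 [0.3532 0.1302 0.002 ] [ 0.353  0.278 -0.648  0.646  0.001  0.352] [-2.7 -0.1  6.6] 0.0498 58.3
s5 crop origin 174 200
```

View pics/s5c.png

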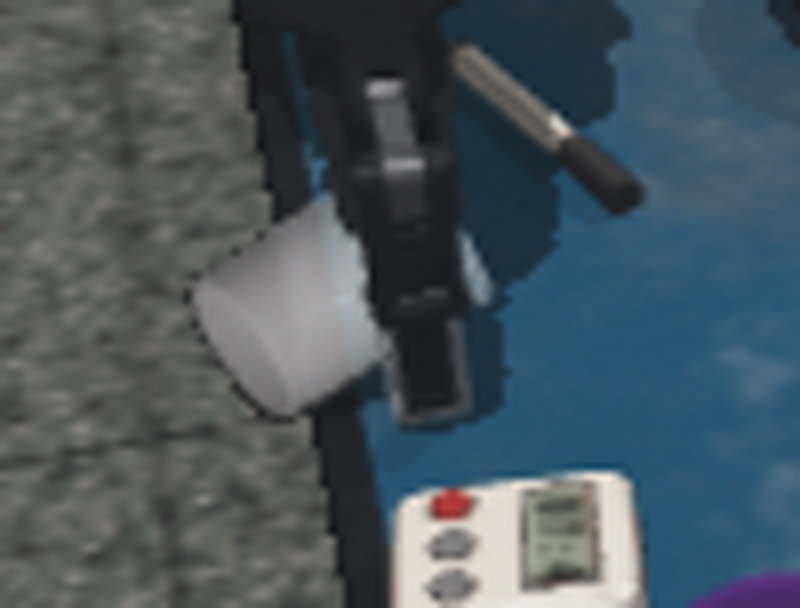

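```bash
cat >> h.py <<'E'
def pxy(f,u,v,y):
    c=np.load('pics/'+f+'.npz'); d=rot(c['attitude'])@np.linalg.inv(c['intrinsics'])@[u,v,1]; e=c['eye']; return e+d*(y-e[1])/d[1]
def sil(f,P,th,L=.068,g=.039,rb=.024,rm=.026):  # predicted bottom/rim ellipse points; th tilt of mouth toward +x
    u=np.array([np.sin(th),0,np.cos(th)]); n=np.array([np.cos(th),0,-np.sin(th)]); m=np.array([0,1,0]); out=[]
    for s,r in((-g,rb),(L-g,rm)):
        out.append(np.array([proj(f,P+s*u+r*(np.cos(a)*n+np.sin(a)*m)) for a in np.linspace(0,2*np.pi,24)]))
    return out
E
python3 - <<'E'
from h import *
print('bottom c',pxy('s5',204,243.75,.13))
img=cv2.imread('pics/s5.png'); big=cv2.resize(img[200:276,174:274],None,fx=4,fy=4); outs=[]
for deg in (60,68,76,84):
    a=big.copy()
    for E in sil('s5',np.array([.3532,.1302,.0245]),np.radians(deg)): cv2.polylines(a,[((E-[174,200])*4).astype(int)],True,(0,255,255),1)
    cv2.putText(a,str(deg),(5,20),0,.6,(0,0,255)); outs.append(a)
cv2.imwrite('pics/o5.png',np.vstack([np.hstack(outs[:2]),np.hstack(outs[2:])])[:600,:800])
E
```

```text
bottom c [0.30558385 0.13       0.01717312]
```

View pics/o5.png

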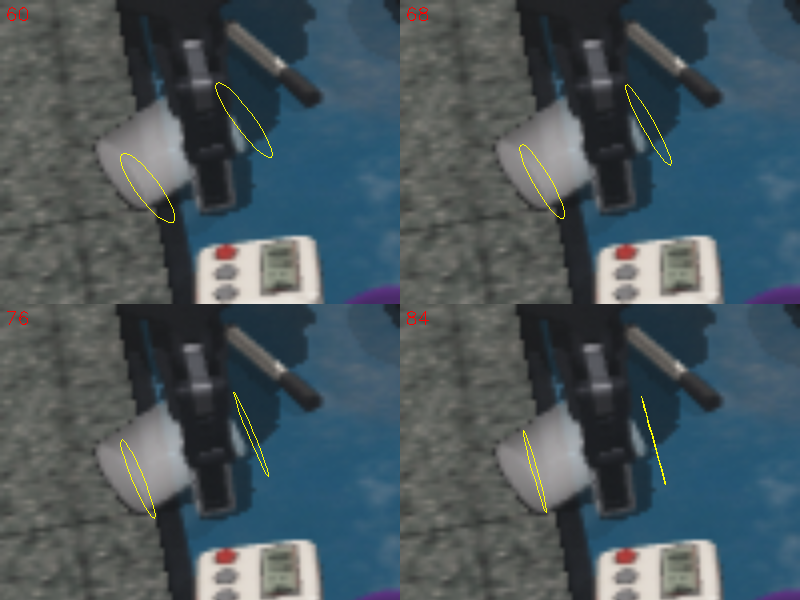

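The overlays show a tilt of about 78°, but the beaker slid about 9 mm, so the pads are now roughly 48 mm from the bottom. I'll lay it fully on the bench and loosen the fingers while they still straddle it. Then I'll regrip nearer the middle.

>>> {"name": "carry_out", "arguments": {
  "plan": [
    {"dx": -3, "dy": 0, "dz": -12, "twist": 0, "fingers": 1},
    {"dx": -22, "dy": -6, "dz": -12, "twist": 0, "fingers": 1},
    {"dx": -42, "dy": -12, "dz": -12, "twist": 0, "fingers": 1},
    {"dx": -42, "dy": -12, "dz": -5, "twist": 0, "fingers": 1},
    {"dx": -42, "dy": -12, "dz": -1, "twist": 0, "fingers": 1}
  ]
}}

```text
clock: 5.35
eef_pos: [0.401, 0.1187, 0.0043]
tool_rot: [0.001, 1.0, 0.001, 0.005]
ft_force: [7.2, -3.5, 18.6]
grip_width: 0.0497
grasp_force: 59.7
```

>>> {"name": "carry_out", "arguments": {
  "plan": [
    {"dx": 0, "dy": 0, "dz": 0, "twist": 0, "fingers": 1},
    {"dx": 0, "dy": 0, "dz": 0, "twist": 0, "fingers": 1},
    {"dx": 0, "dy": 0, "dz": 0, "twist": 0, "fingers": 1},
    {"dx": 0, "dy": 0, "dz": 0, "twist": 0, "fingers": -0.35},
    {"dx": 0, "dy": 0, "dz": 0, "twist": 0, "fingers": -0.35}
  ]
}}

```text
clock: 5.77
eef_pos: [0.3947, 0.1182, 0.0027]
tool_rot: [-0.0, 1.0, 0.0, -0.0]
ft_force: [-0.8, 0.7, -0.3]
grip_width: 0.0577
grasp_force: 0.0
```

```bash
python3 - <<'E'
from h import *
o=st(); P=o['eef_pos']+[0,0,.0225]
c=snap('side','s6'); big=cv2.resize(c['image'][180:290,170:310,::-1],None,fx=5,fy=5,interpolation=cv2.INTER_CUBIC)
for E in sil('s6',P,np.radians(90),g=.048): cv2.polylines(big,[((E-[170,180])*5).astype(int)],True,(0,255,255),1)
cv2.imwrite('pics/o6.png',big)
E
```

```text
5.77 [0.3947 0.1182 0.0027] [ 0.291  0.331 -0.561  0.68   0.     0.29 ] [-0.8  0.7 -0.3] 0.0577 0.0
```

View pics/o6.png

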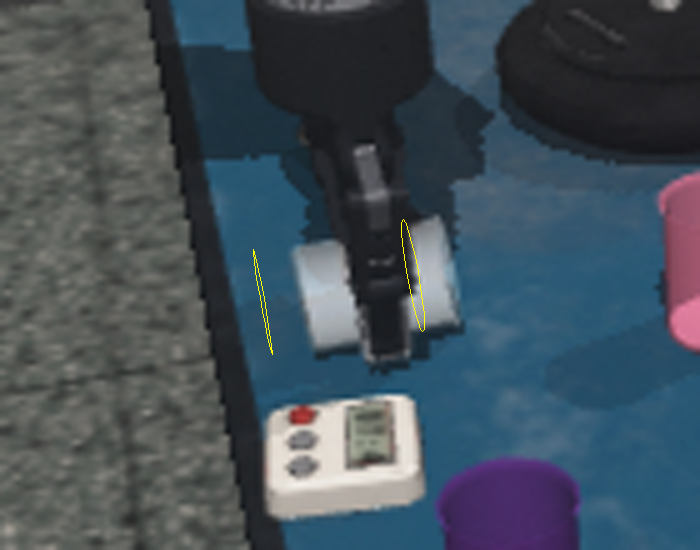

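The beaker slid back while it was being pressed flat. Its bottom is now at crop (305,300) and its rim at (450,270), so it lies square with the pads near mid-length. I'll regrip, lift, and twist half a turn while moving off the edge.

>>> {"name": "carry_out", "arguments": {
  "plan": [
    {"dx": 0, "dy": 0, "dz": 0, "twist": 0, "fingers": 1},
    {"dx": 0, "dy": 0, "dz": 0, "twist": 0, "fingers": 1},
    {"dx": 0, "dy": 0, "dz": 0, "twist": 0, "fingers": 1},
    {"dx": 0, "dy": 0, "dz": 0, "twist": 0, "fingers": 1},
    {"dx": 0, "dy": 0, "dz": -15, "twist": 0, "fingers": 1}
  ]
}}

```text
clock: 6.23
eef_pos: [0.3924, 0.1175, 0.0158]
tool_rot: [-0.0, 1.0, -0.001, -0.003]
ft_force: [0.5, 0.1, -0.9]
grip_width: 0.0484
grasp_force: 62.1
```

>>> {"name": "carry_out", "arguments": {
  "plan": [
    {"dx": 0, "dy": 0, "dz": -30, "twist": 0, "fingers": 1},
    {"dx": 10, "dy": 5, "dz": -62, "twist": 0, "fingers": 1},
    {"dx": 40, "dy": 15, "dz": -62, "twist": -7, "fingers": 1},
    {"dx": 80, "dy": 30, "dz": -62, "twist": -14, "fingers": 1},
    {"dx": 110, "dy": 47, "dz": -62, "twist": -21, "fingers": 1}
  ]
}}

```text
clock: 6.65
eef_pos: [0.2831, 0.1647, 0.0797]
tool_rot: [-0.184, 0.983, -0.0, -0.0]
ft_force: [-0.5, 0.6, -0.9]
grip_width: 0.0484
grasp_force: 62.2
```

>>> {"name": "carry_out", "arguments": {
  "plan": [
    {"dx": 0, "dy": 0, "dz": 0, "twist": -7, "fingers": 1},
    {"dx": 0, "dy": 0, "dz": 0, "twist": -14, "fingers": 1},
    {"dx": 0, "dy": 0, "dz": 0, "twist": -21, "fingers": 1},
    {"dx": 0, "dy": 0, "dz": 0, "twist": -28, "fingers": 1},
    {"dx": 0, "dy": 0, "dz": 0, "twist": -35, "fingers": 1}
  ]
}}

```text
clock: 7.07
eef_pos: [0.2847, 0.1652, 0.0795]
tool_rot: [-0.473, 0.881, -0.0, -0.0]
ft_force: [-0.3, -0.1, -0.6]
grip_width: 0.0487
grasp_force: 62.2
```

>>> {"name": "carry_out", "arguments": {
  "plan": [
    {"dx": 0, "dy": 0, "dz": 0, "twist": -7, "fingers": 1},
    {"dx": 0, "dy": 0, "dz": 0, "twist": -14, "fingers": 1},
    {"dx": 0, "dy": 0, "dz": 0, "twist": -21, "fingers": 1},
    {"dx": 0, "dy": 0, "dz": 0, "twist": -28, "fingers": 1},
    {"dx": 0, "dy": 0, "dz": 0, "twist": -35, "fingers": 1}
  ]
}}

```text
clock: 7.48
eef_pos: [0.2847, 0.165, 0.0794]
tool_rot: [0.716, -0.699, 0.0, 0.0]
ft_force: [-1.0, -0.4, -0.7]
grip_width: 0.0487
grasp_force: 62.2
```

>>> {"name": "carry_out", "arguments": {
  "plan": [
    {"dx": 0, "dy": 0, "dz": 0, "twist": -7, "fingers": 1},
    {"dx": 0, "dy": 0, "dz": 0, "twist": -14, "fingers": 1},
    {"dx": 0, "dy": 0, "dz": 0, "twist": -21, "fingers": 1},
    {"dx": 0, "dy": 0, "dz": 0, "twist": -28, "fingers": 1},
    {"dx": 0, "dy": 0, "dz": 0, "twist": -35, "fingers": 1}
  ]
}}

```text
clock: 7.9
eef_pos: [0.2848, 0.165, 0.0794]
tool_rot: [0.893, -0.451, -0.0, 0.0]
ft_force: [0.7, 0.3, -0.7]
grip_width: 0.0484
grasp_force: 62.2
```

>>> {"name": "carry_out", "arguments": {
  "plan": [
    {"dx": 0, "dy": 0, "dz": 0, "twist": -7, "fingers": 1},
    {"dx": 0, "dy": 0, "dz": 0, "twist": -14, "fingers": 1},
    {"dx": 0, "dy": 0, "dz": 0, "twist": -21, "fingers": 1},
    {"dx": 0, "dy": 0, "dz": 0, "twist": -28, "fingers": 1},
    {"dx": 0, "dy": 0, "dz": 0, "twist": -35, "fingers": 1}
  ]
}}

```text
clock: 8.32
eef_pos: [0.2848, 0.165, 0.0794]
tool_rot: [0.987, -0.162, -0.0, 0.0]
ft_force: [0.1, -0.4, 0.3]
grip_width: 0.0484
grasp_force: 62.2
```

>>> {"name": "carry_out", "arguments": {
  "plan": [
    {"dx": 0, "dy": 0, "dz": 0, "twist": -7, "fingers": 1},
    {"dx": 0, "dy": 0, "dz": 0, "twist": -14, "fingers": 1},
    {"dx": 0, "dy": 0, "dz": 0, "twist": -19, "fingers": 1},
    {"dx": 0, "dy": 0, "dz": 0, "twist": -19, "fingers": 1},
    {"dx": 0, "dy": 0, "dz": 0, "twist": -19, "fingers": 1}
  ]
}}

```text
clock: 8.73
eef_pos: [0.2848, 0.1651, 0.0795]
tool_rot: [1.0, -0.001, -0.0, 0.0]
ft_force: [-0.4, 0.2, -0.9]
grip_width: 0.0486
grasp_force: 62.2
```

```bash
python3 - <<'E'
from h import *
o=st(); P=o['eef_pos']+[0,0,.0225]; print(R.from_quat(o['tool_rot']).as_matrix().round(3)[:,0])
c=snap('side','s7'); p=proj('s7',P).astype(int)-[70,55]; print(p)
big=cv2.resize(c['image'][p[1]:p[1]+110,p[0]:p[0]+140,::-1],None,fx=5,fy=5,interpolation=cv2.INTER_CUBIC)
for E in sil('s7',P,np.radians(-90),g=.032): cv2.polylines(big,[((E-p)*5).astype(int)],True,(0,255,255),1)
cv2.imwrite('pics/o7.png',big)
E
```

```text
8.73 [0.2848 0.1651 0.0795] [ 0.525  0.055 -0.654  0.862 -0.    -2.614] [-0.4  0.2 -0.9] 0.0486 62.2
[ 1.    -0.002 -0.   ]
[116 149]
```

View pics/o7.png

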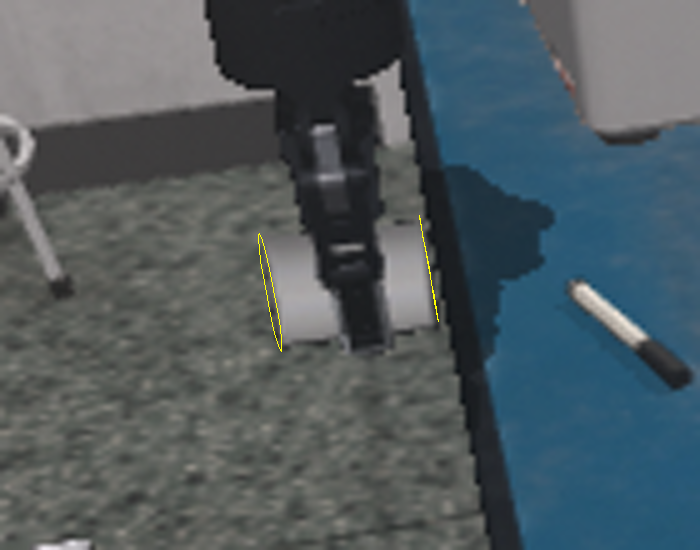

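The beaker is level with its mouth towards the robot, matching the overlay: mouth at crop (270,290), bottom at (430,270), pads mid-length. I've used all my picture views, so from here I'll check by numbers. Pressing the bottom end down on the edge should swing the mouth down.

>>> {"name": "carry_out", "arguments": {
  "plan": [
    {"dx": 4, "dy": 0, "dz": 25, "twist": 0, "fingers": 1},
    {"dx": 8, "dy": 0, "dz": 50, "twist": 0, "fingers": 1},
    {"dx": 12, "dy": 0, "dz": 72, "twist": 0, "fingers": 1},
    {"dx": 12, "dy": 0, "dz": 72, "twist": 0, "fingers": 1},
    {"dx": 12, "dy": 0, "dz": 72, "twist": 0, "fingers": 1}
  ]
}}

```text
clock: 9.2
eef_pos: [0.2958, 0.1645, 0.0072]
tool_rot: [1.0, -0.0, -0.002, 0.001]
ft_force: [-1.0, -0.0, -0.8]
grip_width: 0.049
grasp_force: 62.2
```

>>> {"name": "carry_out", "arguments": {
  "plan": [
    {"dx": 0, "dy": 0, "dz": 6, "twist": 0, "fingers": 1},
    {"dx": -4, "dy": 0, "dz": 11, "twist": 0, "fingers": 1},
    {"dx": -7, "dy": 0, "dz": 16, "twist": 0, "fingers": 1},
    {"dx": -9, "dy": 0, "dz": 22, "twist": 0, "fingers": 1},
    {"dx": -9.5, "dy": 0, "dz": 28, "twist": 0, "fingers": 1}
  ]
}}

```text
clock: 9.62
eef_pos: [0.2888, 0.1652, -0.0186]
tool_rot: [1.0, -0.0, 0.002, 0.0]
ft_force: [-1.7, -4.0, 12.5]
grip_width: 0.0486
grasp_force: 63.4
```

```bash
cat >> h.py <<'E'
def fit(f,P,th0,ref='side0',show=True):
    # fit tilt and grip point of the beaker to the changed pixels in the side view, ignoring dark (gripper) pixels
    from scipy.optimize import minimize
    im=np.load('pics/'+f+'.npz')['image'].astype(float); rf=np.load('pics/'+ref+'.npz')['image'].astype(float)
    p=proj(f,P).astype(int); w=45; sl=(slice(p[1]-w,p[1]+w),slice(p[0]-w,p[0]+w))
    a=im[sl]; d=np.abs(a-rf[sl]).max(2)>22; dark=a.max(2)<75; m=d&~dark
    def mask(x):
        M=np.zeros(m.shape,np.uint8); E=sil(f,P+np.array([x[2],0,x[3]])/1000,np.radians(x[0]),g=x[1]/1000)
        h=cv2.convexHull(((np.vstack(E)-[p[0]-w,p[1]-w])*16).astype(np.int32)); cv2.fillConvexPoly(M,h,1,shift=4); return M>0
    best=None
    for th in np.arange(th0-40,th0+41,4):
        for g in range(20,52,3):
            M=mask((th,g,0,0)); c=(M&~m&~dark).sum()+(m&~M).sum()
            if best is None or c<best[0]: best=(c,th,g)
    th1,g1=best[1:]
    for th in np.arange(th1-4,th1+4.1,1):
        for g in np.arange(g1-3,g1+3.1,1):
            M=mask((th,g,0,0)); c=(M&~m&~dark).sum()+(m&~M).sum()
            if c<best[0]: best=(c,th,g)
    print('fit cost,tilt,g',best,'area',m.sum())
    return best
E
python3 - <<'E'
from h import *
fit('s7',np.array([.2848,.1651,.102]),-90)
o=st(); P=o['eef_pos']+[0,0,.0225]; snap('side','s8'); fit('s8',P,-110)
E
```

```text
fit cost,tilt,g (np.int64(188), np.float64(-82.0), np.float64(33.0)) area 446
9.62 [ 0.2888  0.1652 -0.0186] [ 5.220e-01  2.540e-01 -7.790e-01  5.350e-01 -2.000e-03 -2.619e+00] [-1.7 -4.  12.5] 0.0486 63.4
fit cost,tilt,g (np.int64(162), np.float64(-105.0), np.float64(43.0)) area 291
```

>>> {"name": "carry_out", "arguments": {
  "plan": [
    {"dx": 0.5, "dy": 0, "dz": 6.5, "twist": 0, "fingers": 1},
    {"dx": 1.5, "dy": 0, "dz": 12.5, "twist": 0, "fingers": 1},
    {"dx": 4, "dy": 0, "dz": 18, "twist": 0, "fingers": 1},
    {"dx": 7.5, "dy": 0, "dz": 23.5, "twist": 0, "fingers": 1},
    {"dx": 10, "dy": 0, "dz": 26.5, "twist": 0, "fingers": 1}
  ]
}}

```text
clock: 10.08
eef_pos: [0.2937, 0.1647, -0.0464]
tool_rot: [1.0, 0.001, -0.003, -0.0]
ft_force: [-10.9, 1.5, 12.4]
grip_width: 0.0484
grasp_force: 55.0
```

```bash
python3 - <<'E'
from h import *
o=st(); P=o['eef_pos']+[0,0,.0225]; c=snap('side','s9'); fit('s9',P,-150)
im=c['image'].astype(int); p=proj('s9',P).astype(int); print(p)
# brightness/changed map as text
rf=np.load('pics/side0.npz')['image'].astype(int)
for r in range(p[1]-26,p[1]+30,2):
    print(r,''.join('#' if im[r,c].max()<75 else ('b' if np.abs(im[r,c]-rf[r,c]).max()>14 else '.') for c in range(p[0]-40,p[0]+40)))
E
```

```text
10.08 [ 0.2937  0.1647 -0.0464] [ 0.508  0.332 -0.787  0.457  0.003 -2.635] [-10.9   1.5  12.4] 0.0484 55.0
fit cost,tilt,g (np.int64(223), np.float64(-157.0), np.float64(52.0)) area 130
[200 251]
225 ...........................##################...##########......................
227 ...........................#######bbbbb######...##########......................
229 .##........................########bbb#######...##########......................
231 ............................#######...b######....########.......................
233 .............#...............######b...#######...########.......................
235 ..............................######..bb######..########........................
237 ..............................####.bbbbb######b.b.######........................
239 ..............................################.bbbb#####........................
241 .....#.......................#################bbbbbb#####.......................
243 ...............#...............##############bbbbbb######.......................
245 ............................#bbbb############bbbb
[... 776 characters left out ...]
##..................
265 ...........##.............bb........##.b##b.##.........#######..................
267 #..............................b.b..#########......#....######..................
269 ................##.......###.......####.................#######.................
271 ........................................................#######.................
273 #...................................##...................######.................
275 ....................................#............####....######.................
277 ...............#...................###...................######.................
279 .##................................###....................#####.................
```

>>> {"name": "carry_out", "arguments": {
  "plan": [
    {"dx": 2, "dy": 0, "dz": 0, "twist": 0, "fingers": 1},
    {"dx": 3, "dy": 0, "dz": 1, "twist": 0, "fingers": 1},
    {"dx": 4, "dy": 0, "dz": 1, "twist": 0, "fingers": 1},
    {"dx": -10, "dy": 0, "dz": 0, "twist": 0, "fingers": 1},
    {"dx": -22, "dy": 0, "dz": -15, "twist": 0, "fingers": 1}
  ]
}}

```text
clock: 10.55
eef_pos: [0.2744, 0.1649, -0.032]
tool_rot: [1.0, -0.0, -0.001, 0.0]
ft_force: [0.1, -1.2, 0.0]
grip_width: 0.0484
grasp_force: 60.4
```

>>> {"name": "carry_out", "arguments": {
  "plan": [
    {"dx": 0, "dy": 0, "dz": -30, "twist": 0, "fingers": 1},
    {"dx": 0, "dy": 0, "dz": -65, "twist": 0, "fingers": 1},
    {"dx": 0, "dy": 0, "dz": -100, "twist": 0, "fingers": 1},
    {"dx": 10, "dy": 5, "dz": -120, "twist": 0, "fingers": 1},
    {"dx": 30, "dy": 15, "dz": -120, "twist": 0, "fingers": 1}
  ]
}}

```text
clock: 10.97
eef_pos: [0.3079, 0.1523, 0.0936]
tool_rot: [1.0, 0.002, 0.005, -0.003]
ft_force: [0.4, 0.7, -2.0]
grip_width: 0.0482
grasp_force: 60.4
```

>>> {"name": "carry_out", "arguments": {
  "plan": [
    {"dx": 30, "dy": 8, "dz": 0, "twist": 0, "fingers": 1},
    {"dx": 60, "dy": 16, "dz": 0, "twist": 0, "fingers": 1},
    {"dx": 90, "dy": 24, "dz": 0, "twist": 0, "fingers": 1},
    {"dx": 120, "dy": 30, "dz": 0, "twist": 0, "fingers": 1},
    {"dx": 120, "dy": 30, "dz": 0, "twist": 0, "fingers": 1}
  ]
}}

```text
clock: 11.38
eef_pos: [0.4325, 0.1202, 0.0903]
tool_rot: [1.0, -0.001, 0.005, -0.001]
ft_force: [1.3, 0.6, -0.6]
grip_width: 0.0482
grasp_force: 60.4
```

```bash
python3 - <<'E'
from h import *
o=st(); P=o['eef_pos']+[0,0,.0225]; c=snap('side','s10'); fit('s10',P,-160)
im=c['image'].astype(int); p=proj('s10',P).astype(int); print(p)
rf=np.load('pics/side0.npz')['image'].astype(int)
for r in range(p[1]-30,p[1]+36,2):
    print(r,''.join('#' if im[r,c].max()<75 else ('b' if np.abs(im[r,c]-rf[r,c]).max()>14 else '.') for c in range(p[0]-40,p[0]+40)))
for th in (-150,-165,-180): print(th,[ (E.min(0).round(),E.max(0).round()) for E in sil('s10',P,np.radians(th),g=.032)])
E
```

```text
11.38 [0.4325 0.1202 0.0903] [ 2.720e-01  2.530e-01 -3.740e-01  9.350e-01 -1.000e-03 -2.867e+00] [ 1.3  0.6 -0.6] 0.0482 60.4
fit cost,tilt,g (np.int64(377), np.float64(-145.0), np.float64(31.0)) area 718
[256 199]
169 ............................###########.bb######b...............................
171 .............................##########bbbb######...............................
173 .............................##########..bbb####b............................###
175 ...........................#############bbbb####b.....................##########
177 .....................###################bbbbbb###b...............###############
179 ..............................###########bbbb#####...........###################
181 ...............................b##################.........#####################
183 .........................####bbb###bb##############b.....#######################
185 #############################bbb##################b#b..#########################
187 #############################bbbb#################bb############################
189 ############################bbb
[... 1501 characters left out ...]
...............................#######################bbbb....................
227 .................................######################bbbbb....................
229 ...............................#######################bbbbbbb...................
231 ............................##########################bbbbbbb...................
233 ...........................############################bbbbbb...................
-150 [(array([253., 181.]), array([273., 193.])), (array([239., 207.]), array([261., 220.]))]
-165 [(array([248., 181.]), array([270., 191.])), (array([242., 209.]), array([265., 220.]))]
-180 [(array([244., 181.]), array([266., 191.])), (array([246., 208.]), array([270., 220.]))]
```

By the silhouette the beaker is at about −148°, so it still needs about 30°. I'll press the low rim edge on the bench and drag it towards the robot, so that it flattens.

>>> {"name": "carry_out", "arguments": {
  "plan": [
    {"dx": 0, "dy": 0, "dz": 25, "twist": 0, "fingers": 1},
    {"dx": 0, "dy": 0, "dz": 50, "twist": 0, "fingers": 1},
    {"dx": 0, "dy": 0, "dz": 62, "twist": 0, "fingers": 1},
    {"dx": 0, "dy": 0, "dz": 62, "twist": 0, "fingers": 1},
    {"dx": 0, "dy": 0, "dz": 65, "twist": 0, "fingers": 1}
  ]
}}

```text
clock: 11.85
eef_pos: [0.4247, 0.1205, 0.0238]
tool_rot: [1.0, 0.001, -0.0, -0.0]
ft_force: [0.3, 0.3, -0.2]
grip_width: 0.0484
grasp_force: 60.4
```

>>> {"name": "carry_out", "arguments": {
  "plan": [
    {"dx": 0, "dy": 0, "dz": 3, "twist": 0, "fingers": 1},
    {"dx": -4, "dy": 0, "dz": 5, "twist": 0, "fingers": 1},
    {"dx": -9, "dy": 0, "dz": 6, "twist": 0, "fingers": 1},
    {"dx": -13, "dy": 0, "dz": 7, "twist": 0, "fingers": 1},
    {"dx": -17, "dy": 0, "dz": 9, "twist": 0, "fingers": 1}
  ]
}}

```text
clock: 12.27
eef_pos: [0.4082, 0.1204, 0.0147]
tool_rot: [1.0, 0.0, 0.0, -0.0]
ft_force: [-0.2, 0.5, -0.3]
grip_width: 0.0487
grasp_force: 60.4
```

```bash
cat >> h.py <<'E'
def txt(f,P,ref='side0',up=30,dn=30):
    im=np.load('pics/'+f+'.npz')['image'].astype(int); p=proj(f,P).astype(int); print(p)
    rf=np.load('pics/'+ref+'.npz')['image'].astype(int)
    for r in range(p[1]-up,p[1]+dn,2):
        print(r,''.join('#' if im[r,c].max()<75 else ('b' if np.abs(im[r,c]-rf[r,c]).max()>14 else '.') for c in range(p[0]-35,p[0]+35)))
    for th in (-150,-165,-180): print(th,[ (E.min(0).round().tolist(),E.max(0).round().tolist()) for E in sil(f,P,np.radians(th),g=.032)])
E
python3 - <<'E'
from h import *
o=st(); P=o['eef_pos']+[0,0,.0225]; c=snap('side','s11'); txt('s11',P)
E
```

```text
12.27 [0.4082 0.1204 0.0147] [ 0.287  0.33  -0.516  0.724  0.    -2.855] [-0.2  0.5 -0.3] 0.0487 60.4
[249 230]
200 ######################################################################
202 ######################################################################
204 #################################bbb####################..############
206 #################bbb#############bbbb####################....#########
208 #################bbbbbb###########bbbb###################.......######
210 ###..#...........##bbbbb##########bbbb####################............
212 ..................###bbbbb########bbbbb##################.............
214 ....................####bb#########bbbb############...................
216 ......................###bb########################bbbbbb.............
218 .......................#bbb################b.b#####bbbbbbbbbb.........
220 ......................##bbb################bbbb####bbbbbbbbbbbb.......
222 ......................#bbbbbbb#############bbb######bbbbbbbbbbb.......
224 ......................bbbbbbbb##############b#######bbbbbbbbbb........
226 .........
[... 783 characters left out ...]
#####bbbbbbbbbbbbbbbbb......
248 ####...............b######bbbbbbbbbbbb#######bbbbbbbbbbbbbbbbbb.......
250 #####.................bb##########..........bbbbbbbbbbbbbbbbbb........
252 #####...................................b...bb.bbbbbbbbbbb............
254 ######..............................bb...bb..bbbbbbbb.................
256 ######...............................b.bb..b.b........................
258 #######............................b......b...........................
-150 [([245.0, 213.0], [265.0, 225.0]), ([232.0, 237.0], [253.0, 250.0])]
-165 [([241.0, 213.0], [262.0, 224.0]), ([235.0, 238.0], [258.0, 250.0])]
-180 [([237.0, 213.0], [258.0, 224.0]), ([239.0, 238.0], [262.0, 250.0])]
```

No contact yet: the beaker has slid up in the grip, so its rim is about 26 mm below the pads. I'll press and drag further.

>>> {"name": "carry_out", "arguments": {
  "plan": [
    {"dx": 0, "dy": 0, "dz": 3, "twist": 0, "fingers": 1},
    {"dx": -4, "dy": 0, "dz": 5, "twist": 0, "fingers": 1},
    {"dx": -9, "dy": 0, "dz": 8, "twist": 0, "fingers": 1},
    {"dx": -14, "dy": 0, "dz": 10, "twist": 0, "fingers": 1},
    {"dx": -18, "dy": 0, "dz": 12, "twist": 0, "fingers": 1}
  ]
}}

```text
clock: 12.73
eef_pos: [0.4048, 0.1211, 0.011]
tool_rot: [1.0, -0.001, 0.015, 0.0]
ft_force: [5.2, -10.4, 60.9]
grip_width: 0.0483
grasp_force: 69.4
```

```bash
python3 - <<'E'
from h import *
o=st(); P=o['eef_pos']+[0,0,.0225]; c=snap('side','s12'); txt('s12',P)
E
```

```text
12.73 [0.4048 0.1211 0.011 ] [ 0.297  0.314 -0.556  0.672 -0.009 -2.843] [  5.2 -10.4  60.9] 0.0483 69.4
[247 232]
202 ########################################################...###########
204 ######################################################......##########
206 ###################bbb#########bbbb###################.........#######
208 ###################bbbb#########bbbb###################...........####
210 ###########....######bb##########bbbb##################...............
212 ...............########b#########bbbb##################...............
214 ................#################bbbbb#############...................
216 ..................######bb########bbbb###########bbbbbbbbbb...........
218 ....................###bbbb################bb#####bbbbbbbbbbbbb.......
220 ....................###bbbb################.bb####bbbbbbbbbbbbbbb.....
222 #....................##bbbbb###############bbb#####bbbbbbbbbbbbbb.....
224 #...................##bbbbbbbb#############bb######bbbbbbbbbbbbb......
226 ##...................#bbbbbbbb##############b######bbbbbbbbbbbbb......
228 ##....
[... 786 characters left out ...]
#####bbbbbbbbbbbbbbbbbb.....
250 #######...............b#######b###########....bbbbbbbbbbbbbbbbbb......
252 .######.......................................bb.bbbbbbbbbbb..........
254 .#######...............................b.......b..bb.bb...............
256 .#######......................................bb......................
258 ..#######.............................................................
260 ..#######.............................................................
-150 [([244.0, 215.0], [263.0, 227.0]), ([231.0, 238.0], [252.0, 252.0])]
-165 [([239.0, 215.0], [261.0, 225.0]), ([234.0, 240.0], [256.0, 252.0])]
-180 [([235.0, 215.0], [257.0, 226.0]), ([238.0, 239.0], [261.0, 252.0])]
```

The force reached 61 N, and the left outline shows the tilt already within about 15–20° of mouth-down. I'll relax the push and let it settle flat inside loosened fingers.

>>> {"name": "carry_out", "arguments": {
  "plan": [
    {"dx": 4, "dy": 0, "dz": -3, "twist": 0, "fingers": 1},
    {"dx": 9, "dy": 0, "dz": -6, "twist": 0, "fingers": 1},
    {"dx": 12, "dy": 0, "dz": -9, "twist": 0, "fingers": 1},
    {"dx": 12, "dy": 0, "dz": -9, "twist": 0, "fingers": 1},
    {"dx": 12, "dy": 0, "dz": -9, "twist": 0, "fingers": 1}
  ]
}}

```text
clock: 13.2
eef_pos: [0.4045, 0.1207, 0.0124]
tool_rot: [1.0, 0.0, 0.002, -0.0]
ft_force: [0.9, 0.2, 10.6]
grip_width: 0.0482
grasp_force: 65.0
```

```bash
python3 - <<'E'
from h import *
o=st(); P=o['eef_pos']+[0,0,.0225]; c=snap('side','s13'); txt('s13',P)
E
```

```text
13.2 [0.4045 0.1207 0.0124] [ 0.29   0.326 -0.531  0.709 -0.    -2.852] [ 0.9  0.2 10.6] 0.0482 65.0
[247 231]
201 ######################################################################
203 ##########################################################..##########
205 #################################bbbb####################....#########
207 ###################bbbbb#########bbbb#####################.......#####
209 ###############..###bbbb##########bbbb####################..........##
211 ..................####bb##########bbbb####################............
213 ...................################bbbb################...............
215 ....................####bbb########bbbb#############..................
217 ......................##bbb###b#############b#######bbbbbbbbbb........
219 .......................#bbbb################b.#####bbbbbbbbbbbbb......
221 #......................bbbbb################b.######bbbbbbbbbbbbb.....
223 #......................bbbbbbb##############bb######bbbbbbbbbbbbb.....
225 ##....................bbbbbbbbb#############b#######bbbbbbbbbbbb......
227 ##........
[... 782 characters left out ...]
#####bbbbbbbbbbbbbbbbbbb....
249 #######..............b#####bbbbbbbbbb#######.bbbbbbbbbbbbbbbbbbbb.....
251 #######................b.....#.###...........bbbbbbbbbbbbbbbbb........
253 .#######................................b......b.bbbbbbb..............
255 .#######.............................b...bb..b.bbbbbb.................
257 .#######...................................b.b........................
259 ..#######................................b............................
-150 [([243.0, 214.0], [263.0, 226.0]), ([231.0, 238.0], [252.0, 251.0])]
-165 [([239.0, 214.0], [260.0, 225.0]), ([234.0, 239.0], [256.0, 251.0])]
-180 [([235.0, 214.0], [257.0, 225.0]), ([238.0, 239.0], [260.0, 251.0])]
```

>>> {"name": "carry_out", "arguments": {
  "plan": [
    {"dx": 0, "dy": 0, "dz": 0, "twist": 0, "fingers": -0.35},
    {"dx": 0, "dy": 0, "dz": 0, "twist": 0, "fingers": -0.35},
    {"dx": 0, "dy": 0, "dz": 0, "twist": 0, "fingers": -0.35},
    {"dx": 0, "dy": 0, "dz": 0, "twist": 0, "fingers": -0.35},
    {"dx": 0, "dy": 0, "dz": 0, "twist": 0, "fingers": -0.35}
  ]
}}

```text
clock: 13.67
eef_pos: [0.4018, 0.1201, 0.0108]
tool_rot: [1.0, 0.0, -0.001, 0.0]
ft_force: [0.6, 0.2, 0.1]
grip_width: 0.0575
grasp_force: 0.0
```

```bash
python3 - <<'E'
from h import *
o=st(); P=o['eef_pos']+[0,0,.0225]; c=snap('side','s14'); txt('s14',P)
for x in (.39,.40,.41): print(x,[(E.min(0).round().tolist(),E.max(0).round().tolist()) for E in sil('s14',np.array([x,.1207,.034]),np.pi,g=.034)])
E
```

```text
13.67 [0.4018 0.1201 0.0108] [ 0.29   0.329 -0.534  0.71   0.    -2.852] [0.6 0.2 0.1] 0.0575 0.0
[246 232]
202 ######################################################################
204 ##########################################################...#########
206 ####################bbb##########bbbb#####################......######
208 ####################bbbb#########bbbb#####################.........###
210 #########.##......####bb##########bbbb#####################...........
212 ...................################bbbb####################...........
214 ....................###############bbbbb##############................
216 #....................#bbbbb#########################bbbbbbbb..........
218 #.................bbbbbbbbb###b#####################bbbbbbbbbbbb......
220 #...............bbbbbbbbbbbb########################bbbbbbbbbbbbbb....
222 ##.............bbbbbbbbbbbbb########################bbbbbbbbbbbbbb....
224 ##..............bbbbbbbbbbbbbb#######################bbbbbbbbbbbb.....
226 ###.............bbbbbbbbbbbbbbb######################bbbbbbbbbbbb.....
228 ###..........
[... 1000 characters left out ...]
......bb..bbbbbbbb..............
256 ..#######...................................b.b.b.....................
258 ...#######...................................b........................
260 ...#######...............bbb..........................................
-150 [([242.0, 215.0], [262.0, 227.0]), ([229.0, 239.0], [250.0, 252.0])]
-165 [([238.0, 215.0], [259.0, 226.0]), ([233.0, 240.0], [255.0, 252.0])]
-180 [([234.0, 215.0], [256.0, 226.0]), ([237.0, 240.0], [259.0, 252.0])]
0.39 [([229.0, 215.0], [250.0, 226.0]), ([231.0, 239.0], [254.0, 252.0])]
0.4 [([233.0, 214.0], [255.0, 225.0]), ([236.0, 239.0], [258.0, 251.0])]
0.41 [([238.0, 213.0], [259.0, 224.0]), ([240.0, 238.0], [263.0, 250.0])]
```

```bash
python3 - <<'E'
from h import *
im=np.load('pics/s14.npz')['image']; rf=np.load('pics/side0.npz')['image']
for r in range(214,256,3): print(r,im[r,228:240:4].tolist(),'| orig',r+0,rf[r,256:268:4].tolist())
# fit mouth-down vs mouth-up x,y from left outline
m=(np.abs(im.astype(int)-rf).max(2)>14)&(im.max(2)>=75)
rows=range(222,250,2); L=[min([c for c in range(215,245) if m[r,c:c+4].all()],default=-1) for r in rows]; print(L)
for nm,rb,rm in(('down',.024,.026),('up',.026,.024)):
  for x in (.380,.384,.388):
    Es=sil('s14',np.array([x,.1207,.034]),np.pi,g=.034,rb=rb,rm=rm); h=cv2.convexHull(np.vstack(Es).astype(np.float32))[:,0]
    print(nm,x,[min(round(float(c),1) for c in np.arange(210,250,.25) if cv2.pointPolygonTest(h.reshape(-1,1,2),(float(c),float(r)),False)>=0) for r in rows])
E
```

```text
214 [[40, 87, 113], [26, 42, 51], [26, 40, 50]] | orig 214 [[73, 95, 113], [64, 92, 112], [63, 91, 111]]
217 [[39, 86, 114], [119, 148, 162], [137, 145, 149]] | orig 217 [[59, 90, 111], [130, 144, 155], [133, 144, 154]]
220 [[127, 156, 170], [149, 166, 175], [149, 158, 164]] | orig 220 [[104, 127, 138], [110, 127, 137], [114, 130, 143]]
223 [[141, 157, 165], [150, 169, 177], [151, 159, 164]] | orig 223 [[108, 121, 133], [111, 126, 136], [120, 132, 143]]
226 [[107, 122, 131], [151, 166, 174], [153, 162, 168]] | orig 226 [[124, 138, 149], [111, 126, 140], [116, 132, 142]]
229 [[96, 114, 126], [125, 139, 147], [125, 133, 139]] | orig 229 [[114, 127, 138], [128, 144, 152], [139, 149, 157]]
232 [[88, 110, 122], [127, 141, 148], [125, 134, 138]] | orig 232 [[115, 126, 134], [127, 142, 151], [135, 148, 159]]
235 [[72, 103, 119], [119, 135, 144], [125, 132, 138]] | orig 235 [[109, 122, 131], [119, 127, 135], [125, 133, 139]]
238 [[59, 94, 114], [113, 123, 127], [122, 132, 138]] | orig 238 [[88, 99, 105], [115, 125, 129], [123, 132, 139]]
241 [[54, 91, 114], [112, 117, 122], [90, 101, 107]] |
[... 518 characters left out ...]
28, 228, 228, 228, 229, 229, 229, 229, 229, 229]
down 0.38 [224.2, 224.2, 224.5, 224.8, 225.0, 225.2, 225.5, 225.8, 226.0, 226.2, 226.5, 226.8, 227.0, 227.2]
down 0.384 [226.0, 226.2, 226.5, 226.8, 227.0, 227.0, 227.2, 227.5, 227.8, 228.0, 228.2, 228.5, 228.8, 229.0]
down 0.388 [227.8, 228.0, 228.2, 228.5, 228.8, 229.0, 229.2, 229.5, 229.8, 229.8, 230.0, 230.2, 230.5, 230.8]
up 0.38 [223.2, 223.5, 223.8, 224.2, 224.8, 225.0, 225.5, 225.8, 226.2, 226.5, 227.0, 227.2, 227.8, 228.0]
up 0.384 [225.0, 225.5, 225.8, 226.0, 226.5, 226.8, 227.2, 227.5, 228.0, 228.2, 228.8, 229.0, 229.5, 230.0]
up 0.388 [227.0, 227.2, 227.5, 228.0, 228.2, 228.8, 229.0, 229.5, 229.8, 230.2, 230.5, 231.0, 231.2, 231.8]
```

The bright closed bottom is on top now (about 150 against 85 at the lower end), so the beaker stands mouth-down at x≈0.385. I'll centre the gripper on it, regrip and lift.

>>> {"name": "carry_out", "arguments": {
  "plan": [
    {"dx": 0, "dy": 0, "dz": 0, "twist": 0, "fingers": -0.6},
    {"dx": 0, "dy": 0, "dz": 0, "twist": 0, "fingers": -0.6},
    {"dx": -8, "dy": 0, "dz": 0, "twist": 0, "fingers": -0.6},
    {"dx": -17, "dy": 0, "dz": 0, "twist": 0, "fingers": -0.6},
    {"dx": -17, "dy": 0, "dz": 0, "twist": 0, "fingers": -0.6}
  ]
}}

```text
clock: 14.13
eef_pos: [0.3823, 0.1197, 0.0108]
tool_rot: [1.0, 0.0, -0.002, 0.0]
ft_force: [-0.1, -0.7, 0.3]
grip_width: 0.0685
grasp_force: 0.0
```

>>> {"name": "carry_out", "arguments": {
  "plan": [
    {"dx": 0, "dy": 0, "dz": 0, "twist": 0, "fingers": -0.6},
    {"dx": 0, "dy": 0, "dz": 0, "twist": 0, "fingers": 1},
    {"dx": 0, "dy": 0, "dz": 0, "twist": 0, "fingers": 1},
    {"dx": 0, "dy": 0, "dz": 0, "twist": 0, "fingers": 1},
    {"dx": 0, "dy": 0, "dz": 0, "twist": 0, "fingers": 1}
  ]
}}

```text
clock: 14.55
eef_pos: [0.386, 0.1203, 0.0119]
tool_rot: [1.0, 0.0, 0.0, -0.0]
ft_force: [-2.0, -0.3, 6.0]
grip_width: 0.049
grasp_force: 60.6
```

```bash
cat >> h.py <<'E'
def hullrow(f,x,y,zb,rows,th=np.pi):   # left/right outline columns of a mouth-down beaker, rim at zb
    Es=sil(f,np.array([x,y,zb+.034]),th,g=.034); h=cv2.convexHull(np.vstack(Es).astype(np.float32)).reshape(-1,1,2); o=[]
    for r in rows:
        cs=[c for c in np.arange(100,600,.25) if cv2.pointPolygonTest(h,(float(c),float(r)),False)>=0]; o.append((cs[0],cs[-1]) if cs else None)
    return o
E
python3 - <<'E'
from h import *
o=st(); P=o['eef_pos']+[0,0,.0225]; c=snap('side','s15'); txt('s15',P,up=24,dn=24)
rows=[220,228,236,244]
for x in (.380,.384,.388,.392): print(x,hullrow('s15',x,o['eef_pos'][1],0,rows))
E
```

```text
14.55 [0.386  0.1203 0.0119] [ 0.302  0.302 -0.572  0.697 -0.    -2.84 ] [-2.  -0.3  6. ] 0.049 60.6
[239 233]
209 .################################bbbb######################...........
211 .#########........###############bbbb#######################..........
213 .######............###############bbbb#####################...........
215 ..#####.............##############bbbbb###############................
217 ..######..............############bbbbb##############.bbbbbbbbbbbbbbbb
219 .#######...............#bbb##b#############b#########bbbbbbbbbbbbbbbbb
221 ...######.............bbbbb################bb########bbbbbbbbbbbbbbbbb
223 ..#######.............bbbbbb###############b#########bbbbbbbbbbbbbbbbb
225 ....######............bbbbbbbb##############b########bbbbbbbbbbbbbbbbb
227 ....######.............bbbbbbb##############b#########bbbbbbbbbbbbbbbb
229 ....######.............bbbbbbbb#############b########bbbbbbbbbbbbbbbbb
231 .....######............bbbbbbbb#############bb######bbbbbbbbbbbbbbbbbb
233 ##...######.............bbbbbbb#############bb####.bbbbbbbbbbbbbbbbbbb
235 ....######
[... 1018 characters left out ...]
52.0, 253.0])]
0.38 [(np.float64(225.0), np.float64(245.75)), (np.float64(224.75), np.float64(247.0)), (np.float64(225.75), np.float64(248.25)), (np.float64(226.75), np.float64(249.5))]
0.384 [(np.float64(226.75), np.float64(247.75)), (np.float64(226.75), np.float64(248.75)), (np.float64(227.5), np.float64(250.0)), (np.float64(228.5), np.float64(251.25))]
0.388 [(np.float64(228.25), np.float64(249.5)), (np.float64(228.5), np.float64(250.75)), (np.float64(229.5), np.float64(251.75)), (np.float64(230.25), np.float64(253.0))]
0.392 [(np.float64(230.0), np.float64(251.25)), (np.float64(230.25), np.float64(252.5)), (np.float64(231.25), np.float64(253.75)), (np.float64(232.0), np.float64(254.75))]
```

The beaker is held near-centred at x≈0.384 and upright. Next I'll locate the station numerically from the foot's outline in the top and side views, and lift clear.

>>> {"name": "carry_out", "arguments": {
  "plan": [
    {"dx": 0, "dy": 0, "dz": -30, "twist": 0, "fingers": 1},
    {"dx": 0, "dy": 0, "dz": -65, "twist": 0, "fingers": 1},
    {"dx": 0, "dy": 0, "dz": -100, "twist": 0, "fingers": 1},
    {"dx": 0, "dy": 0, "dz": -130, "twist": 0, "fingers": 1},
    {"dx": 0, "dy": 0, "dz": -130, "twist": 0, "fingers": 1}
  ]
}}

```text
clock: 15.02
eef_pos: [0.3899, 0.1216, 0.1471]
tool_rot: [1.0, 0.0, 0.006, -0.002]
ft_force: [1.0, -0.0, -0.5]
grip_width: 0.0492
grasp_force: 62.2
```

```bash
python3 - <<'E'
from h import *
from scipy.optimize import least_squares
st()
snap('top','t2'); snap('wrist','w2')
def foot(f,c0):
    im=np.load('pics/'+f+'.npz')['image']; hsv=cv2.cvtColor(im,cv2.COLOR_RGB2HSV); cx,cy=proj(f,[*c0,.017]); out=[]
    for a in np.radians(np.arange(0,360,6)):
        d=np.array([np.cos(a),np.sin(a)]); # world ray: last grey sample going outward
        ps=[proj(f,[c0[0]+r*d[0],c0[1]+r*d[1],.017]) for r in np.arange(.038,.070,.0005)]
        s=[int(hsv[int(round(p[1])),int(round(p[0])),1]) for p in ps]
        j=next((i for i,v in enumerate(s) if v>110 and min(s[i:i+4])>100),None)
        if j and j>4: out.append(np.array(c0)+(.038+.0005*j)*d)
    return np.array(out)
for f in ('top0','side0'):
    c0=np.array([.533,-.111])
    for _ in range(3):
        B=foot(f,c0); r=least_squares(lambda c:np.hypot(*(B-c).T)-.055,c0,loss='soft_l1',f_scale=.002); c0=r.x
    print(f,c0.round(4),len(B),np.median(np.abs(r.fun)).round(4))
# nozzle/star: text dumps around predicted
im=np.load('pics/top0.npz')['image']; g=im.max(2)
print('pred tip top',proj('top0',[*c0,.0995]),'star',proj('top0',[*c0,.072]))
for r in range(218,254): print(r,''.join('#' if v<45 else ('+' if v<90 else '.') if v<190 else 'O' for v in g[r,340:386]))
E
```

```text
15.02 [0.3899 0.1216 0.1471] [ 0.302  0.113 -0.382  1.064 -0.    -2.84 ] [ 1.  -0.  -0.5] 0.0492 62.2
top0 [ 0.542  -0.1165] 58 0.0005
side0 [ 0.539 -0.131] 52 0.001
pred tip top [371.19056275 231.21585794] star [370.04201591 232.7406739 ]
218 ........+..........+...##.....................
219 .....++++..........+...#+.....................
220 ......+............+...+++.......+............
221 .....+...++........+.O.+++.......++...........
222 ....+....++++......+...+++.......++++.........
223 ...+.....+#++..........+++........+##.........
224 ...+.....+++++.........+++.......+###.........
225 ..+.......+++#++++...O.+++.....++++++.........
226 .++.......++##++++...+++++++..+++++...........
227 ++++.......+++++++++++++++++++++++............
228 +++..+.......++++++++++++..+++++..............
229 +++............+++###+++.O..++................
230 +............+....+####+.OO.++................
231 +.................+####++..+++................
232 +............+....+###++++++++................
233 +............++...++++++++#++++...............
234 +....+.......++..+++++++++++++++++......
[... 275 characters left out ...]
...+++++++.....+++...................
241 .+............+.+++++...+++...................
242 .++...............++....+++...................
243 .++....................++++...................
244 ..++....................+##...................
245 ..++......+++...........+++........++.........
246 ...++.....+#+...........+.........+++.........
247 ....++.....+..................................
248 .....+........................................
249 ......+.......................................
250 .......+......................................
251 ........++....................................
252 .........++...................................
253 ...........++.................................
```

```bash
python3 - <<'E'
from h import *
print('top star',px2('top0',364,231,.073),px2('top0',365.5,230,.0995), 'foot-based star px',proj('top0',[.542,-.1165,.072]))
for f in ('side0','w1','w2'): print(f,[proj(f,[.542,-.1165,z]).round(1).tolist() for z in (.072,.0995,.017)])
g=np.load('pics/side0.npz')['image'].max(2)
for r in range(250,316): print(r,''.join('#' if v<45 else ('+' if v<90 else '.') if v<180 else 'O' for v in g[r,308:378]))
E
```

```text
top star [ 0.54295217 -0.11616849  0.073     ] [ 0.5417487  -0.11741327  0.0995    ] foot-based star px [364.09944241 231.44382853]
side0 [[340.0, 266.4], [340.1, 254.4], [339.6, 289.3]]
w1 [[29.2, 374.8], [-2.2, 401.1], [76.3, 335.4]]
w2 [[752.2, -14.3], [826.0, -40.8], [654.0, 20.9]]
250 ++.......+................................+...........................
251 ..........................................+...........................
252 .........................................+++..........................
253 ..........................................++..........................
254 ..................................++++....+++.........................
255 ..................................O+#++...++++.......................+
256 ..................................O.#+.....++++......................+
257 ...................+................++.....++++.......................
258 ..................++++..............++......++++......................
259 .................+###+..............++.......++++.+...............++..
260 .................+###+.........++...++.........+++++.......
[... 3436 characters left out ...]
...........+..........+++
307 ............++........................................++...........+++
308 ............++++.....................................++.............++
309 ..............++++.................................+++...............+
310 ...............+++++............................++++...........+....++
311 ..................+++++.......................++++..................++
312 ....................+++++++..............+.++++++...................++
313 .......................++++++++++++++++++++++....................+.+++
314 ...........................+.+++++++++++.........................+++++
315 .................................................................+++++
```

>>> {"name": "carry_out", "arguments": {
  "plan": [
    {"dx": 20, "dy": 20, "dz": -25, "twist": 0, "fingers": 1},
    {"dx": 45, "dy": 45, "dz": -45, "twist": 0, "fingers": 1},
    {"dx": 70, "dy": 70, "dz": -50, "twist": 0, "fingers": 1},
    {"dx": 95, "dy": 95, "dz": -50, "twist": 0, "fingers": 1},
    {"dx": 120, "dy": 120, "dz": -50, "twist": 0, "fingers": 1}
  ]
}}

```text
clock: 15.53
eef_pos: [0.506, -0.0009, 0.1898]
tool_rot: [1.0, -0.001, -0.001, -0.0]
ft_force: [0.6, 0.2, -0.2]
grip_width: 0.0487
grasp_force: 62.2
```

>>> {"name": "carry_out", "arguments": {
  "plan": [
    {"dx": 15, "dy": 12, "dz": 0, "twist": 0, "fingers": 1},
    {"dx": 30, "dy": 25, "dz": 0, "twist": 0, "fingers": 1},
    {"dx": 30, "dy": 25, "dz": 0, "twist": 0, "fingers": 1},
    {"dx": 30, "dy": 25, "dz": 0, "twist": 0, "fingers": 1},
    {"dx": 30, "dy": 25, "dz": 0, "twist": 0, "fingers": 1}
  ]
}}

```text
clock: 15.95
eef_pos: [0.5343, -0.0122, 0.1896]
tool_rot: [1.0, -0.009, -0.002, 0.005]
ft_force: [-0.5, 1.0, -0.2]
grip_width: 0.0486
grasp_force: 62.3
```

```bash
python3 - <<'E'
from h import *
from scipy.optimize import least_squares
c=snap('wrist','w3'); snap('side','s16'); o=st()
print('eye',c['eye'])
b=np.array([.542,-.1165,.0995]); print('side jac/mm',[(proj('side0',b+d)-proj('side0',b)).round(2) for d in ([.001,0,0],[0,.001,0])])
print('w3 pred',[proj('w3',[.542,-.1165,z]).round(1).tolist() for z in (.017,.072,.0995)])
img=cv2.cvtColor(c['image'],cv2.COLOR_RGB2HSV); 
# foot outline in w3
c0=np.array([.542,-.1165])
def inb(p): return 2<p[0]<637 and 2<p[1]<477
for _ in range(3):
    out=[]
    for a in np.radians(np.arange(0,360,5)):
        d=np.array([np.cos(a),np.sin(a)]); ps=[proj('w3',[*(c0+r*d),.017]) for r in np.arange(.040,.070,.0005)]
        if not all(inb(p) for p in ps): continue
        s=[int(img[int(p[1]),int(p[0]),1]) for p in ps]; v=[int(img[int(p[1]),int(p[0]),2]) for p in ps]
        j=next((i for i in range(len(s)-5) if min(s[i:i+5])>110),None)
        if j and j>6 and min(v[j-4:j])>60: out.append((a,*(c0+(.04+.0005*j)*d)))
    B=np.array(out)[:,1:]; r=least_squares(lambda q:np.hypot(*(B-q).T)-.055,c0,loss='soft_l1',f_scale=.002); c0=r.x
print('w3 foot',c0.round(4),len(B),np.median(abs(r.fun)).round(4),np.degrees(np.array(out)[:,0]).astype(int).tolist())
g=c['image'].max(2); p=proj('w3',[.542,-.1165,.072]).astype(int)
for r in range(max(p[1]-66,0),min(p[1]+66,480),3): print(r,''.join('#' if v<45 else ('+' if v<100 else '.') if v<190 else 'O' for v in g[r,max(p[0]-110,0):p[0]+110:2]))
E
```

```text
16.05 [ 0.5345 -0.0119  0.1906] [-0.017  0.331  0.021  1.263 -0.01  -3.142] [ 1.  -0.8 -0.8] 0.0489 62.3
eye [ 0.60779527 -0.01208989  0.33185175]
side jac/mm [array([ 0.51, -0.1 ]), array([-0.18, -0.3 ])]
w3 pred [[420.3, 209.7], [442.4, 223.6], [457.0, 232.9]]
w3 foot [ 0.5449 -0.1159] 65 0.0009 [10, 14, 20, 25, 29, 35, 40, 45, 50, 55, 59, 65, 70, 75, 80, 85, 90, 95, 100, 105, 110, 115, 119, 125, 130, 135, 140, 145, 150, 155, 160, 165, 170, 175, 180, 185, 190, 195, 200, 205, 215, 220, 225, 230, 235, 250, 255, 260, 265, 270, 275, 280, 285, 290, 295, 300, 305, 310, 315, 320, 325, 330, 335, 340, 345]
157 ..................................O........+###+++++OOOOOOOOOO................................................
160 ................................OOOOO......+++....O.OOOOOOOOOOOO..............................................
163 ................................OOOOO.........OOOOOOOOOOOOOOOOOOO.............................................
166 .................................OOOO.........OOOOOOOOOOOOOOO.OOOOOO..........................................
169 .............................
[... 3866 characters left out ...]
..........
271 OOOOOOOOOOOOO.................................................................................................
274 OOOOOOOOOOOOOO................................................................................................
277 OOOOOOOOOOOOOOO...............................................................................................
280 OOOOOOOOOOOOOOO...............................................................................................
283 OOOOOOOOOOOOOOOO..............................................................................................
286 OOOOOOOOOOOOOOOO..............................................................................................
```

Joint 6 has reached its limit, so the tool needs a positive twist, which makes no difference to the round beaker. The top, wrist and side views together put the station at about (0.5445, −0.116).

>>> {"name": "carry_out", "arguments": {
  "plan": [
    {"dx": 0, "dy": 0, "dz": 0, "twist": 7, "fingers": 1},
    {"dx": 0, "dy": 0, "dz": 0, "twist": 14, "fingers": 1},
    {"dx": 0, "dy": 0, "dz": 0, "twist": 21, "fingers": 1},
    {"dx": 0, "dy": 0, "dz": 0, "twist": 28, "fingers": 1},
    {"dx": 0, "dy": 0, "dz": 0, "twist": 30, "fingers": 1}
  ]
}}

```text
clock: 16.47
eef_pos: [0.535, -0.0118, 0.1915]
tool_rot: [0.963, -0.269, 0.001, 0.005]
ft_force: [0.6, 0.6, -0.5]
grip_width: 0.0489
grasp_force: 62.2
```

```bash
cat >> h.py <<'E'
def go(x,y,z):
    o=bot.get_obs(); M=R.from_quat(o['tool_rot']).as_matrix(); print('shift mm',(M.T@(np.array([x,y,z])-o['eef_pos'])*1000).round(1),'axes x',M[:,0].round(3))
E
python3 - <<'E'
from h import *
st(); go(.5455,-.116,.16); print(px2('w3',443,219.3,.0755))
E
```

```text
16.47 [ 0.535  -0.0118  0.1915] [-0.017  0.33   0.022  1.263 -0.01  -2.613] [ 0.6  0.6 -0.5] 0.0489 62.2
shift mm [62.8 83.4 32.5] axes x [ 0.855 -0.518  0.005]
[ 0.54633302 -0.1152633   0.0755    ]
```

>>> {"name": "carry_out", "arguments": {
  "plan": [
    {"dx": 16, "dy": 21, "dz": 10, "twist": 0, "fingers": 1},
    {"dx": 32, "dy": 42, "dz": 20, "twist": 0, "fingers": 1},
    {"dx": 48, "dy": 63, "dz": 30, "twist": 0, "fingers": 1},
    {"dx": 64, "dy": 83, "dz": 45, "twist": 0, "fingers": 1},
    {"dx": 64, "dy": 83, "dz": 58, "twist": 0, "fingers": 1}
  ]
}}

```text
clock: 16.88
eef_pos: [0.548, -0.1206, 0.1342]
tool_rot: [0.963, -0.269, 0.002, 0.006]
ft_force: [1.2, 0.5, -0.3]
grip_width: 0.0485
grasp_force: 62.3
```

>>> {"name": "carry_out", "arguments": {
  "plan": [
    {"dx": 0, "dy": 0, "dz": 0, "twist": 0, "fingers": 1},
    {"dx": 0, "dy": 0, "dz": 0, "twist": 0, "fingers": 1},
    {"dx": 0, "dy": 0, "dz": 0, "twist": 0, "fingers": 1},
    {"dx": 0, "dy": 0, "dz": 0, "twist": 0, "fingers": 1},
    {"dx": 0, "dy": 0, "dz": 0, "twist": 0, "fingers": 1}
  ]
}}

```text
clock: 17.3
eef_pos: [0.5485, -0.1164, 0.1355]
tool_rot: [0.964, -0.267, 0.002, 0.005]
ft_force: [0.3, 0.0, 0.1]
grip_width: 0.0491
grasp_force: 62.2
```

```bash
python3 - <<'E'
from h import *
o=st(); go(.5468,-.1165,.127); snap('side','s17'); im=np.load('pics/s17.npz')['image'].astype(int); rf=np.load('pics/side0.npz')['image'].astype(int)
e=o['eef_pos']
print('pred (x,y at TCP)',[(E.min(0).round(1).tolist(),E.max(0).round(1).tolist()) for E in sil('s17',np.array([e[0],e[1],e[2]+.022]),np.pi,g=.034)], 'star',proj('s17',[.5455,-.1157,.072]))
for r in range(206,290,2): print(r,''.join('#' if im[r,c].max()<60 else ('b' if np.abs(im[r,c]-rf[r,c]).max()>10 else '.') for c in range(300,385)))
E
```

```text
17.3 [ 0.5485 -0.1164  0.1355] [-0.204  0.414 -0.005  1.148 -0.01  -2.806] [0.3 0.  0.1] 0.0491 62.2
shift mm [-1.4  0.9  8.5] axes x [ 0.858 -0.514  0.007]
pred (x,y at TCP) [([330.4, 203.2], [358.3, 216.8]), ([329.3, 235.0], [358.1, 250.9])] star [341.57357651 265.82954853]
206 #############################b################bb#####b#######......###...########....
208 ###########################bb#################bbb####bbbb###........#...#.#####......
210 #########################bbbbb######################bbbbbb.####...####..#..#.........
212 #####################bbbbbbbbb######################bbbbbb.####.####.................
214 ########bbbbbbbbbbbbbb##bbbbbb####################bbbb.bbb..###.###..................
216 ####b.................bbbbbbbb###################bbbbbb.b...###.###..................
218 bbb......................bbbbb###################bbbbbbbbb..#######..................
220 bb.......................bbbbb###################bbbbbbbbb...##.##...................
222 bbb.....................bbbbbbb##################bbbbbbbbb...........................
224 bbb......
[... 2256 characters left out ...]
.....bbbb#######b..#########################..........................
276 .....................bbbb.bbbbb...###############....#####...........................
278 ......................b............##############..............##....................
280 .....................................##########.................##...................
282 ................................................................##...................
284 ....................###..............................................................
286 ......................#..............................................................
288 .............................#.......................................................
```

```bash
python3 - <<'E'
from h import *
im=np.load('pics/s17.npz')['image']; rf=np.load('pics/side0.npz')['image']
for r in (222,232,241):
    print(r,[tuple(im[r,c]) == 0 or (c,*map(int,im[r,c]),'/',*map(int,rf[r,c])) for c in list(range(320,334))+list(range(350,362))])
E
```

```text
222 [(320, 136, 75, 96, '/', 132, 75, 96), (321, 127, 70, 90, '/', 123, 71, 90), (322, 116, 65, 81, '/', 114, 66, 84), (323, 123, 69, 88, '/', 119, 70, 89), (324, 145, 89, 113, '/', 147, 101, 127), (325, 35, 50, 63, '/', 55, 90, 114), (326, 36, 51, 64, '/', 56, 91, 114), (327, 35, 49, 62, '/', 53, 89, 112), (328, 34, 51, 63, '/', 51, 88, 112), (329, 43, 56, 67, '/', 53, 89, 113), (330, 58, 64, 71, '/', 53, 90, 112), (331, 29, 28, 33, '/', 53, 89, 112), (332, 29, 29, 33, '/', 56, 91, 113), (333, 28, 28, 32, '/', 60, 91, 112), (350, 119, 117, 118, '/', 57, 78, 95), (351, 117, 115, 115, '/', 75, 90, 102), (352, 116, 114, 117, '/', 101, 113, 124), (353, 134, 134, 137, '/', 121, 132, 143), (354, 157, 159, 164, '/', 134, 146, 157), (355, 152, 153, 158, '/', 137, 149, 159), (356, 149, 154, 157, '/', 138, 151, 161), (357, 152, 159, 167, '/', 141, 152, 162), (358, 123, 134, 144, '/', 118, 130, 139), (359, 76, 89, 99, '/', 73, 86, 97), (360, 72, 90, 104, '/', 69, 87, 101), (361, 60, 81, 95, '/', 59, 79, 94)]
232 [(320, 144, 77, 97, '/', 139, 75, 96), (321, 137, 73, 93, '/', 131, 72, 91), (322,
[... 1246 characters left out ...]
 (328, 31, 49, 64, '/', 40, 83, 112), (329, 47, 63, 75, '/', 40, 83, 112), (330, 60, 74, 85, '/', 40, 84, 113), (331, 65, 81, 91, '/', 38, 84, 113), (332, 70, 86, 98, '/', 39, 84, 112), (333, 74, 90, 101, '/', 40, 84, 113), (350, 116, 133, 143, '/', 65, 92, 111), (351, 115, 130, 143, '/', 63, 90, 109), (352, 112, 129, 140, '/', 60, 89, 107), (353, 109, 126, 139, '/', 58, 87, 108), (354, 109, 126, 138, '/', 60, 89, 108), (355, 106, 122, 136, '/', 61, 88, 109), (356, 101, 117, 130, '/', 61, 89, 108), (357, 87, 111, 130, '/', 61, 90, 109), (358, 68, 96, 116, '/', 65, 93, 112), (359, 85, 107, 123, '/', 82, 102, 118), (360, 90, 107, 121, '/', 86, 103, 117), (361, 88, 106, 119, '/', 84, 102, 114)]
```

Corrected for its shadow, the outline shows the beaker upright and about 2 mm too far in +x. I'll correct that and lower the rim over the nozzle to just above the star.

>>> {"name": "carry_out", "arguments": {
  "plan": [
    {"dx": -2, "dy": 0.6, "dz": 5, "twist": 0, "fingers": 1},
    {"dx": -2, "dy": 0.6, "dz": 16, "twist": 0, "fingers": 1},
    {"dx": -2, "dy": 0.6, "dz": 27, "twist": 0, "fingers": 1},
    {"dx": -2, "dy": 0.6, "dz": 37, "twist": 0, "fingers": 1},
    {"dx": -2, "dy": 0.6, "dz": 44, "twist": 0, "fingers": 1}
  ]
}}

```text
clock: 17.77
eef_pos: [0.5452, -0.1168, 0.0891]
tool_rot: [0.964, -0.267, 0.001, 0.005]
ft_force: [-0.4, -1.2, -0.6]
grip_width: 0.0488
grasp_force: 62.2
```

>>> {"name": "carry_out", "arguments": {
  "plan": [
    {"dx": 0, "dy": 0, "dz": 0, "twist": 0, "fingers": 1},
    {"dx": 0, "dy": 0, "dz": 0, "twist": 0, "fingers": 1},
    {"dx": 0, "dy": 0, "dz": 0, "twist": 0, "fingers": 1},
    {"dx": 0, "dy": 0, "dz": 0, "twist": 0, "fingers": 1},
    {"dx": 0, "dy": 0, "dz": 0, "twist": 0, "fingers": 1}
  ]
}}

```text
clock: 18.18
eef_pos: [0.5464, -0.1172, 0.091]
tool_rot: [0.964, -0.267, 0.002, 0.005]
ft_force: [0.3, -0.2, -0.5]
grip_width: 0.0486
grasp_force: 62.2
```

>>> {"name": "carry_out", "arguments": {
  "plan": [
    {"dx": 0, "dy": 0, "dz": 1.5, "twist": 0, "fingers": 1},
    {"dx": 0, "dy": 0, "dz": 3, "twist": 0, "fingers": 1},
    {"dx": 0, "dy": 0, "dz": 5, "twist": 0, "fingers": 1},
    {"dx": 0, "dy": 0, "dz": 7, "twist": 0, "fingers": 1},
    {"dx": 0, "dy": 0, "dz": 8, "twist": 0, "fingers": 1}
  ]
}}

```text
clock: 18.6
eef_pos: [0.546, -0.1172, 0.0825]
tool_rot: [0.964, -0.267, 0.001, 0.005]
ft_force: [-0.4, -0.3, 4.8]
grip_width: 0.0486
grasp_force: 62.9
```

```bash
python3 - <<'E'
from h import *
o=st(); print(o['tool_rot'].round(4))
E
```

```text
18.6 [ 0.546  -0.1172  0.0825] [-0.206  0.459 -0.085  1.025 -0.01  -2.806] [-0.4 -0.3  4.8] 0.0486 62.9
[ 0.9636 -0.2674  0.0014  0.0047]
```

Contact is at TCP z≈0.083, which matches the rim lying on the arms rather than the lugs. Pressing in small steps.

>>> {"name": "carry_out", "arguments": {
  "plan": [
    {"dx": 0, "dy": 0, "dz": 1, "twist": 0, "fingers": 1},
    {"dx": 0, "dy": 0, "dz": 2, "twist": 0, "fingers": 1},
    {"dx": 0, "dy": 0, "dz": 3, "twist": 0, "fingers": 1},
    {"dx": 0, "dy": 0, "dz": 4, "twist": 0, "fingers": 1},
    {"dx": 0, "dy": 0, "dz": 4, "twist": 0, "fingers": 1}
  ]
}}

```text
clock: 19.02
eef_pos: [0.546, -0.1172, 0.0789]
tool_rot: [0.964, -0.267, 0.002, 0.005]
ft_force: [-1.0, 0.3, 6.4]
grip_width: 0.0484
grasp_force: 63.3
```

>>> {"name": "carry_out", "arguments": {
  "plan": [
    {"dx": 0, "dy": 0, "dz": 0, "twist": 0, "fingers": 1},
    {"dx": 0, "dy": 0, "dz": 1, "twist": 0, "fingers": 1},
    {"dx": 0, "dy": 0, "dz": 2, "twist": 0, "fingers": 1},
    {"dx": 0, "dy": 0, "dz": 2, "twist": 0, "fingers": 1},
    {"dx": 0, "dy": 0, "dz": 2, "twist": 0, "fingers": 1}
  ]
}}

```text
clock: 19.43
eef_pos: [0.546, -0.1172, 0.0772]
tool_rot: [0.964, -0.267, 0.002, 0.005]
ft_force: [-1.5, 0.1, 7.7]
grip_width: 0.0484
grasp_force: 63.5
```

```bash
python3 - <<'E'
from h import *
o=st(); snap('side','s18'); im=np.load('pics/s18.npz')['image'].astype(int); e=o['eef_pos']
print('pred rim/bottom at TCP',[(E.min(0).round(1).tolist(),E.max(0).round(1).tolist()) for E in sil('s18',np.array([e[0],e[1],e[2]+.022]),np.pi,g=.034)])
for z in (.072,.064,.056): print(z,'lug ends px',[proj('s18',[.5455+.035*np.cos(a),-.1157+.035*np.sin(a),z+.005]).round(1).tolist() for a in np.radians(range(0,360,60))])
g=im.max(2)
for r in range(248,296): print(r,''.join('#' if v<45 else ('+' if v<90 else '.') if v<180 else 'O' for v in g[r,308:378]))
E
```

```text
19.43 [ 0.546  -0.1172  0.0772] [-0.206  0.464 -0.092  1.012 -0.009 -2.807] [-1.5  0.1  7.7] 0.0484 63.5
pred rim/bottom at TCP [([329.2, 231.6], [356.0, 246.2]), ([328.2, 261.0], [356.0, 277.7])]
0.072 lug ends px [[359.1, 260.2], [344.8, 253.1], [327.6, 256.5], [323.7, 267.2], [338.2, 275.0], [356.3, 271.2]]
0.064 lug ends px [[359.0, 263.6], [344.8, 256.5], [327.6, 259.9], [323.8, 270.7], [338.1, 278.5], [356.2, 274.7]]
0.056 lug ends px [[358.8, 267.0], [344.7, 259.9], [327.6, 263.2], [323.8, 274.1], [338.1, 281.9], [356.1, 278.2]]
248 OOOOOOOOOOOO..+++++++#################+...............................
249 ..OOOOOOOOO.+++++++++#################+.............................O.
250 ++.......++++++++++++#################+.............................O.
251 ....++++++++++++++++++################+...............................
252 .....+++++++++++++++++################+...............................
253 ......++++++++++++++++###############+++..............................
254 ......++++++++++++++++###+############+...............................
255 ......++++++++++++++++###++++
[... 2341 characters left out ...]
.++...........+.......++.
287 ...............++...+++.....+++++.........O..++....................+..
288 ...............+.....++.....+++++............++....................+++
289 ....................+++.....++++....O.......+++....................+++
290 .....................+++....+..+............+......................+++
291 .....................+++++................++.......................+++
292 .....+................++.+++............+++........................+++
293 .....+....................++++++.....+++...........................+++
294 .....+..........................++....+++..........................+++
295 .....+...............................................+++...........+++
```

The force of 7.7 N and the lugs' 2.5 px drop both give about 6 mm of travel. I'll add 1.8 mm and then hold for over three seconds.

>>> {"name": "carry_out", "arguments": {
  "plan": [
    {"dx": 0, "dy": 0, "dz": 0.6, "twist": 0, "fingers": 1},
    {"dx": 0, "dy": 0, "dz": 1.2, "twist": 0, "fingers": 1},
    {"dx": 0, "dy": 0, "dz": 1.8, "twist": 0, "fingers": 1},
    {"dx": 0, "dy": 0, "dz": 1.8, "twist": 0, "fingers": 1},
    {"dx": 0, "dy": 0, "dz": 1.8, "twist": 0, "fingers": 1}
  ]
}}

```text
clock: 19.9
eef_pos: [0.5461, -0.1172, 0.0757]
tool_rot: [0.964, -0.267, 0.002, 0.005]
ft_force: [-3.0, 0.4, 7.9]
grip_width: 0.0488
grasp_force: 63.6
```

>>> {"name": "carry_out", "arguments": {
  "plan": [
    {"dx": 0, "dy": 0, "dz": 0, "twist": 0, "fingers": 1},
    {"dx": 0, "dy": 0, "dz": 0, "twist": 0, "fingers": 1},
    {"dx": 0, "dy": 0, "dz": 0, "twist": 0, "fingers": 1},
    {"dx": 0, "dy": 0, "dz": 0, "twist": 0, "fingers": 1},
    {"dx": 0, "dy": 0, "dz": 0, "twist": 0, "fingers": 1}
  ]
}}

```text
clock: 20.32
eef_pos: [0.5461, -0.1172, 0.0757]
tool_rot: [0.964, -0.267, 0.002, 0.005]
ft_force: [-2.9, 0.4, 8.7]
grip_width: 0.0486
grasp_force: 63.6
```

>>> {"name": "carry_out", "arguments": {
  "plan": [
    {"dx": 0, "dy": 0, "dz": 0, "twist": 0, "fingers": 1},
    {"dx": 0, "dy": 0, "dz": 0, "twist": 0, "fingers": 1},
    {"dx": 0, "dy": 0, "dz": 0, "twist": 0, "fingers": 1},
    {"dx": 0, "dy": 0, "dz": 0, "twist": 0, "fingers": 1},
    {"dx": 0, "dy": 0, "dz": 0, "twist": 0, "fingers": 1}
  ]
}}

```text
clock: 20.73
eef_pos: [0.546, -0.1172, 0.0757]
tool_rot: [0.964, -0.267, 0.002, 0.005]
ft_force: [-3.2, 0.8, 8.9]
grip_width: 0.049
grasp_force: 63.6
```

```bash
python3 - <<'E'
from h import *
o=st(); snap('side','s19'); a=np.load('pics/s19.npz')['image'].astype(np.float32).max(2); b=np.load('pics/side0.npz')['image'].astype(np.float32).max(2)
# vertical shift of lugs by template match on the four visible lug patches
for nm,(c0,c1,r0,r1) in dict(left=(323,331,257,266),right=(353,362,258,268),lowL=(321,328,265,277),lowR=(353,360,269,280)).items():
    t=cv2.resize(b[r0:r1,c0:c1],None,fx=4,fy=4,interpolation=cv2.INTER_CUBIC); s=cv2.resize(a[r0-3:r1+9,c0-2:c1+2],None,fx=4,fy=4,interpolation=cv2.INTER_CUBIC)
    m=cv2.matchTemplate(s,t,cv2.TM_CCOEFF_NORMED); _,v,_,l=cv2.minMaxLoc(m); print(nm,'dy px',l[1]/4-3,'dx',l[0]/4-2,round(v,2))
print('px per mm',(proj('side0',[.5455,-.1157,.062])-proj('side0',[.5455,-.1157,.072]))/10)
E
```

```text
20.73 [ 0.546  -0.1172  0.0757] [-0.206  0.465 -0.094  1.008 -0.01  -2.807] [-3.2  0.8  8.9] 0.049 63.6
left dy px 2.75 dx -1.5 0.68
right dy px 3.5 dx 0.0 0.83
lowL dy px 3.5 dx 0.5 0.77
lowR dy px 2.75 dx -0.25 0.86
px per mm [-0.00736797  0.42777212]
```

The star is down about 7.3 mm by both force and lug shift. Holding.

>>> {"name": "carry_out", "arguments": {
  "plan": [
    {"dx": 0, "dy": 0, "dz": 0, "twist": 0, "fingers": 1},
    {"dx": 0, "dy": 0, "dz": 0, "twist": 0, "fingers": 1},
    {"dx": 0, "dy": 0, "dz": 0, "twist": 0, "fingers": 1},
    {"dx": 0, "dy": 0, "dz": 0, "twist": 0, "fingers": 1},
    {"dx": 0, "dy": 0, "dz": 0, "twist": 0, "fingers": 1}
  ]
}}

```text
clock: 21.2
eef_pos: [0.5461, -0.1172, 0.0756]
tool_rot: [0.964, -0.267, 0.002, 0.005]
ft_force: [-2.4, 1.1, 8.2]
grip_width: 0.0488
grasp_force: 63.6
```

>>> {"name": "carry_out", "arguments": {
  "plan": [
    {"dx": 0, "dy": 0, "dz": 0, "twist": 0, "fingers": 1},
    {"dx": 0, "dy": 0, "dz": 0, "twist": 0, "fingers": 1},
    {"dx": 0, "dy": 0, "dz": 0, "twist": 0, "fingers": 1},
    {"dx": 0, "dy": 0, "dz": 0, "twist": 0, "fingers": 1},
    {"dx": 0, "dy": 0, "dz": 0, "twist": 0, "fingers": 1}
  ]
}}

```text
clock: 21.62
eef_pos: [0.546, -0.1172, 0.0757]
tool_rot: [0.964, -0.267, 0.002, 0.005]
ft_force: [-2.7, 0.7, 8.2]
grip_width: 0.0486
grasp_force: 63.6
```

```bash
python3 - <<'E'
from h import *
o=st(); e=o['eef_pos']; im=np.load('pics/s19.npz')['image'].astype(int)
rows=list(range(232,272,6)); print(rows,[(float(a),float(b)) for a,b in hullrow('s19',.5455,-.1163,.0645,rows)])
for r in rows: print(r,'L',[(c,int(im[r,c].sum()//3)) for c in range(323,334)],'R',[(c,int(im[r,c].sum()//3)) for c in range(350,361)])
E
```

```text
21.62 [ 0.546  -0.1172  0.0757] [-0.206  0.465 -0.094  1.008 -0.009 -2.807] [-2.7  0.7  8.2] 0.0486 63.6
[232, 238, 244, 250, 256, 262, 268] [(338.5, 345.0), (329.0, 355.25), (328.75, 355.5), (328.5, 355.5), (328.25, 355.5), (328.25, 355.5), (328.0, 355.5)]
232 L [(323, 82), (324, 73), (325, 46), (326, 46), (327, 45), (328, 45), (329, 43), (330, 41), (331, 28), (332, 28), (333, 35)] R [(350, 34), (351, 29), (352, 35), (353, 70), (354, 115), (355, 120), (356, 122), (357, 120), (358, 115), (359, 109), (360, 91)]
238 L [(323, 81), (324, 73), (325, 44), (326, 44), (327, 44), (328, 34), (329, 34), (330, 35), (331, 36), (332, 50), (333, 64)] R [(350, 59), (351, 144), (352, 145), (353, 159), (354, 151), (355, 86), (356, 85), (357, 89), (358, 88), (359, 88), (360, 88)]
244 L [(323, 148), (324, 78), (325, 46), (326, 45), (327, 45), (328, 43), (329, 30), (330, 31), (331, 32), (332, 31), (333, 35)] R [(350, 141), (351, 150), (352, 157), (353, 160), (354, 149), (355, 151), (356, 164), (357, 174), (358, 172), (359, 172), (360, 173)]
250 L [(323, 46), (324, 45), (325, 46), (326, 46), (327, 46), (3
[... 271 characters left out ...]
 (329, 46), (330, 31), (331, 32), (332, 36), (333, 43)] R [(350, 119), (351, 111), (352, 111), (353, 108), (354, 104), (355, 91), (356, 91), (357, 112), (358, 131), (359, 160), (360, 165)]
262 L [(323, 47), (324, 46), (325, 40), (326, 34), (327, 27), (328, 42), (329, 84), (330, 110), (331, 116), (332, 118), (333, 97)] R [(350, 117), (351, 123), (352, 117), (353, 109), (354, 102), (355, 73), (356, 73), (357, 73), (358, 70), (359, 71), (360, 75)]
268 L [(323, 47), (324, 47), (325, 47), (326, 45), (327, 42), (328, 56), (329, 59), (330, 63), (331, 66), (332, 70), (333, 75)] R [(350, 82), (351, 79), (352, 77), (353, 75), (354, 69), (355, 37), (356, 37), (357, 34), (358, 31), (359, 41), (360, 83)]
```

The left edge (328) and right edge (354.5) run parallel from rows 238 to 268, so the beaker is square and centred. I'll finish the hold and hand in.

>>> {"name": "carry_out", "arguments": {
  "plan": [
    {"dx": 0, "dy": 0, "dz": 0, "twist": 0, "fingers": 1},
    {"dx": 0, "dy": 0, "dz": 0, "twist": 0, "fingers": 1},
    {"dx": 0, "dy": 0, "dz": 0, "twist": 0, "fingers": 1},
    {"dx": 0, "dy": 0, "dz": 0, "twist": 0, "fingers": 1},
    {"dx": 0, "dy": 0, "dz": 0, "twist": 0, "fingers": 1}
  ]
}}

```text
clock: 22.03
eef_pos: [0.5461, -0.1172, 0.0757]
tool_rot: [0.964, -0.267, 0.002, 0.005]
ft_force: [-2.8, 0.5, 8.2]
grip_width: 0.0484
grasp_force: 63.6
```

>>> {"name": "carry_out", "arguments": {
  "plan": [
    {"dx": 0, "dy": 0, "dz": 0, "twist": 0, "fingers": 1},
    {"dx": 0, "dy": 0, "dz": 0, "twist": 0, "fingers": 1},
    {"dx": 0, "dy": 0, "dz": 0, "twist": 0, "fingers": 1},
    {"dx": 0, "dy": 0, "dz": 0, "twist": 0, "fingers": 1},
    {"dx": 0, "dy": 0, "dz": 0, "twist": 0, "fingers": 1}
  ]
}}

```text
clock: 22.45
eef_pos: [0.546, -0.1172, 0.0757]
tool_rot: [0.964, -0.267, 0.002, 0.005]
ft_force: [-2.2, 0.1, 8.4]
grip_width: 0.0488
grasp_force: 63.6
```

>>> {"name": "carry_out", "arguments": {
  "plan": [
    {"dx": 0, "dy": 0, "dz": 0, "twist": 0, "fingers": 1},
    {"dx": 0, "dy": 0, "dz": 0, "twist": 0, "fingers": 1},
    {"dx": 0, "dy": 0, "dz": 0, "twist": 0, "fingers": 1},
    {"dx": 0, "dy": 0, "dz": 0, "twist": 0, "fingers": 1},
    {"dx": 0, "dy": 0, "dz": 0, "twist": 0, "fingers": 1}
  ]
}}

```text
clock: 22.87
eef_pos: [0.5461, -0.1172, 0.0757]
tool_rot: [0.964, -0.267, 0.002, 0.005]
ft_force: [-2.1, 0.1, 8.2]
grip_width: 0.0489
grasp_force: 63.6
```

>>> {"name": "carry_out", "arguments": {
  "plan": [
    {"dx": 0, "dy": 0, "dz": 0, "twist": 0, "fingers": 1},
    {"dx": 0, "dy": 0, "dz": 0, "twist": 0, "fingers": 1},
    {"dx": 0, "dy": 0, "dz": 0, "twist": 0, "fingers": 1},
    {"dx": 0, "dy": 0, "dz": 0, "twist": 0, "fingers": 1},
    {"dx": 0, "dy": 0, "dz": 0, "twist": 0, "fingers": 1}
  ]
}}

```text
clock: 23.28
eef_pos: [0.5461, -0.1172, 0.0757]
tool_rot: [0.964, -0.267, 0.002, 0.005]
ft_force: [-1.8, 0.5, 7.3]
grip_width: 0.0489
grasp_force: 63.6
```

>>> {"name": "carry_out", "arguments": {
  "plan": [
    {"dx": 0, "dy": 0, "dz": 0, "twist": 0, "fingers": 1},
    {"dx": 0, "dy": 0, "dz": 0, "twist": 0, "fingers": 1},
    {"dx": 0, "dy": 0, "dz": 0, "twist": 0, "fingers": 1},
    {"dx": 0, "dy": 0, "dz": 0, "twist": 0, "fingers": 1},
    {"dx": 0, "dy": 0, "dz": 0, "twist": 0, "fingers": 1}
  ]
}}

```text
clock: 23.7
eef_pos: [0.5461, -0.1172, 0.0757]
tool_rot: [0.964, -0.267, 0.002, 0.005]
ft_force: [-2.5, 0.6, 9.0]
grip_width: 0.0486
grasp_force: 63.6
```

>>> {"name": "carry_out", "arguments": {
  "plan": [
    {"dx": 0, "dy": 0, "dz": 0, "twist": 0, "fingers": 1},
    {"dx": 0, "dy": 0, "dz": 0, "twist": 0, "fingers": 1},
    {"dx": 0, "dy": 0, "dz": 0, "twist": 0, "fingers": 1},
    {"dx": 0, "dy": 0, "dz": 0, "twist": 0, "fingers": 1},
    {"dx": 0, "dy": 0, "dz": 0, "twist": 0, "fingers": 1}
  ]
}}

```text
clock: 24.12
eef_pos: [0.5461, -0.1172, 0.0757]
tool_rot: [0.964, -0.267, 0.002, 0.005]
ft_force: [-2.8, 0.5, 8.1]
grip_width: 0.0482
grasp_force: 63.6
```

```bash
python3 - <<'E'
from h import *
st(); print(job_done())
E
```

```text
24.12 [ 0.5461 -0.1172  0.0757] [-0.206  0.465 -0.094  1.008 -0.009 -2.807] [-2.8  0.5  8.1] 0.0482 63.6
the job is handed in; nothing more can be done
None
```

I handed the job in with the beaker mouth-down and square on the star, which was pressed about 7 mm by my estimate and held there for over 4 s with the gripper still pushing; no verdict came back, and I made no final check that the bystanders hadn't moved.

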